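# Close up a meter's battery bay with its quarter-turn screw

## Task

The meter has fresh batteries: swing its battery cover shut, then lock the cover's captive screw with the blue flat-blade screwdriver: press the screw in against its spring, turn it a quarter turn clockwise and let it spring up into its catch. Finally stand the blue screwdriver upright in the stand again and leave the other things where they are.

Things in the scene. Friction and masses are not known exactly. Their poses are not given: they have to be found in the camera images.
- meter_top (a point): centre of the meter's upper face, 58 mm above the bench. The meter is a light grey instrument 170 x 190 x 58 mm lying upside down on its face, heavy: it does not move. x = from the cover's free edge to its hinge, y = along the hinge, z up. It lies at any yaw up to 0.35 rad either way
- cover (a joint): hinge of the dark grey battery cover (99 x 115 x 4 mm), rad: 0 shut and flush with the meter's upper face, grows as the free edge swings up; starts between 0.5 and 0.95 and stays where it is left. Some 2 to 6 N, 42 mm from the hinge, swings it; it has no latch but the screw
- cover_hinge (a point): middle of the cover's hinge line, at the cover's mid-thickness, 55.5 mm above the bench. Axes turn with the cover: x = away from the cover (the cover runs 99 mm to -x), y = hinge line, z = outward (up when shut)
- cover_mid (a point): point on the cover's outer face, 42 mm from the hinge and midway along it: the ribbed patch to push it shut on; axes as cover_hinge
- screw_slot (a point): centre of the bottom of the screw's slot, 76 mm from the hinge line, on the cover's middle line. Steel head, 30 mm wide, 4 mm proud of the cover when released; z out of the cover, x along the slot (5 mm deep, 4 mm wide, mouth bevelled to 8 mm, open at both ends). With the cover shut and the screw released the slot's bottom is 56.5 mm above the bench
- screw_turn (a joint): turn of the screw, rad, clockwise from above positive: -0.08 to 0.08 at the start, unlocked, slot at right angles to the hinge (white dot); 1.57 locked, slot parallel to the hinge, towards the red dot (stop at 1.68). A pin blocks it unless the screw is pressed in some 4 mm or more; friction up to 0.1 N m. Let go part-way it stays down, and can be taken up again
- screw_push (a joint): how far the screw is pressed in, m: 0 released; 0.007 at the bottom stop. The spring needs 3 N to start and 9.5 N at the stop. Turned to the end and let go, the screw springs up to 0.0025 and is caught there, which locks the cover
- driver_flat_grip (a point): middle of the handle of the blue flat-blade screwdriver, on its axis (z, up), 112 mm above the blade's tip. x along the blade's width, y across its thickness. Handle 70 mm long (35 mm either side of this point), 24 mm across its two flats (along y), 28 mm along x; below it a guard disc 34 mm wide, underside 72 mm above the tip. 110 g. Hangs on that disc, upright, in an end hole of the stand
- driver_flat_tip (a point): middle of the lower edge of its blade, which is 14 mm wide (along x), 2.6 mm thick (along y) and 14 mm high, on a shaft 10 mm thick; axes as driver_flat_grip; the driver is straight and rigid
- driver_cross_grip (a point): the same point of a red cross-head screwdriver of the same size, which stands in the other end hole; not for this screw, leave it; the tops of both handles are 164 mm above the bench
- stand_hole_1 (a point): centre of a hole in the top plate of the aluminium screwdriver stand (150 x 78 mm, fixed), at the plate's upper face, 88 mm above the bench. Hole 20 mm wide, bevelled, 78 mm clear below this point. Three holes lie 45 mm apart along the stand's y. A driver rests in one with its guard disc on the face, its handle's middle 40 mm above this point
- stand_hole_2 (a point): the middle hole, empty at the start; as stand_hole_1
- stand_hole_3 (a point): the other end hole; as stand_hole_1
- timer: white bench timer 62 x 68 x 19 mm lying on the bench; bystander, origin under its centre
- bottle_small: round glass bottle with a blue cap, 56 mm wide, 103 mm high; bystander, origin under its centre

How it is judged (in metres and radians):
On the way, in this order (a step that is already met when the one before it is completed fails the run):
1. the battery cover is shut (value of joint cover below 0.05 rad), for 0.2 s.
2. with the cover shut, the blue screwdriver presses the screw in and has turned it past half-way (value of joint cover below 0.05 rad and value of joint screw_push above 0.004 m and value of joint screw_turn above 0.8 rad and contact force between driver_flat and screw_turn above 1 N), for 0.1 s.
3. the screw has sprung up into its catch (value of joint cover below 0.05 rad and value of joint screw_turn above 1.3 rad and value of joint screw_push below 0.0038 m), for 0.2 s.
At the end, for the whole second after the job is handed in: Cover shut (under 0.05 rad); screw turned past 1.3 rad and sprung up in its catch (pressed in less than 3.8 mm); blue screwdriver let go, upright within 0.1 rad in a hole of the stand, resting on its guard disc (handle's middle within 9 mm of the hole's axis, 123 to 133 mm above the bench) (all of step 3 and angle between driver_flat_grip's own z axis and vertical below 0.1 rad and height (world z) of driver_flat_grip between 0.123 and 0.133 m and (horizontal distance between driver_flat_grip and stand_hole_1 below 0.009 m or horizontal distance between driver_flat_grip and stand_hole_2 below 0.009 m or horizontal distance between driver_flat_grip and stand_hole_3 below 0.009 m)); the robot touches nothing.
It fails at once if the red screwdriver is taken out of its hole or knocked over (distance of driver_cross_grip from where it was at the start of the episode above 0.03 m or angle between driver_cross_grip's own z axis and vertical above 0.3 rad).
It fails at once if the timer or the small bottle is pushed away (distance of any of timer, bottle_small from where it was at the start of the episode above 0.03 m).
It also fails if it takes over 67 s, if anything falls off the work surface, if the arm or the gripper's body presses on something with over 40 N, if the wrist force passes 120 N, or if a joint passes its speed limit or range.

## Robot

A 7-joint arm with a two-finger parallel gripper is mounted at the origin on a cart in front of the work surface, level with it; the furniture and walls round the work are solid. World frame = base frame: x ahead of the robot, y to its left, z up, the work surface at z = 0. Lengths are in mm, angles in rad, forces in N, time in s.
With the tool pointing down it reaches from about 400 to 875 mm from the base axis. Payload 4.4 kg.
Tool frame: the origin (TCP) lies at the very end of the fingers, on their centre line; the grasp point (between the pads) lies 19 mm behind it (grip_depth is the distance from the TCP to the grasp point, in mm); z points along the fingers, y is the direction in which the jaws open and shut (so a half turn about z gives the same grasp; the last joint's range is limited). The gripper opens to 85 mm and grips with 20 to 120 N. Pads are 22 mm wide; open, the fingers measure 114 mm over their backs; the gripper's body (76 mm by 85 mm) begins 54 mm behind the grasp point. The pads swing forward as they close: fully open they stand 13 mm farther back than shut.
Start: joints at [1.188, 0.628, 0.038, 1.517, -0.027, 0.996, -0.02], TCP at [202.522, -617.659, 204.813] pointing down, gripper open.
Joint ranges: [-3.06, 3.06], [-0.37, 2.12], [-1.25, 1.32], [0.18, 2.47], [-1.1, 4.24], [0.23, 1.98], [-2.94, 2.94]. Speed limits (rad/s): [2.57, 2.57, 3.14, 3.14, 3.14, 3.14, 3.14].

## Interface

Orientations are given as [roll, pitch, yaw] about the fixed x, y, z axes, in that order (R = Rz(yaw) Ry(pitch) Rx(roll)).
In Python, from cell import read_state, get_image, finish_job, recognise, outline_of, grip_depth gives the robot as it stands. The module is installed in compiled form; this text tells all that it offers.
- The arm moves only by the tool send_rows, never from a script. Its argument "rows" is a list of rows, each a list of 5 numbers: the gripper command: -1 is shut, 1 is fully open, values between are in proportion, then the shift along the tool's x, y, z in m, then the turn about the tool's z in rad. In form: [[claw, tx, ty, tz, roll], ...]. A call has 1 to 12 rows; each row shifts and turns the pose as measured when the row begins, along the tool's axes as they then stand; what a row does not reach is not made up. A row lasts 1/12 s, in which the tool goes at most 41.7 mm and 7.16 degrees, less where a joint would pass 70% of its speed; a pose out of reach is approached as far as the arm can. A call with a gripper value outside its range is refused whole. The fingers move at their own pace and stop on an object; the grip force is fixed at half the most. Time passes only in rows, so rows that do not move let the fingers close. It gives the time, the measured TCP pose, the force and the opening at its end, in the units of the state.
- read_state(): the state, without advancing time (a new reading comes with each control period).
- get_image(name): name is "scene" or "top"; returns a dict with "image" (384x512x3 uint8, blue, green, red), "z_map" (384x512 float32, mm along the optical axis (not along the pixel's ray), 0 where there is no reading), "K" (3x3 intrinsics, pixels), "dist" ([k1, k2, p1, p2, k3] as OpenCV has them; the pictures are not rectified), "R" (3x3) and "t" (3): a world point X has camera coordinates R X + t. Camera axes: x right, y down, z forward; pixel columns grow to the right and rows downward; lengths in mm; the calibration is good to about 2 mm. A picture is of the moment at which its call begins.
- finish_job(): hands the job in, once; it reports no verdict.
Trained networks look in a picture, given as the dict that the camera call returned (one of the last four; its "shot" number tells which), for a name from the list of things; names that differ only in an ending like _2 or _b are one class to them, and where a whole thing is asked for, a point or a joint stands for the part that bears it (a point fixed in the world has none). Each returns a list of dicts, best first, with "score" (0 to 1); they miss things now and then, are a little off and sometimes report something else, mostly with a low value. They report only what shows in the picture. A call takes as long as a camera call.
- recognise(picture, query): "box" ([left, top, right, bottom] in pixels, round what is visible of it).
- outline_of(picture, query): "mask" (384x512 bool, what is visible of it) and "box" ([left, top, right, bottom] in pixels, round what is visible of it).
The state is a dict: "clock": time; "qpos": joint angles; "qd": joint speeds; "tau": joint torques, N m; "eef_pos": TCP position; "tool_rot": TCP orientation; "force": force on the tool from outside, world axes, zero at the start; "torque": the same for the moment, N m; "width": finger opening in mm.
Only numpy, scipy, OpenCV 4.12 (cv2) and the standard library are available. Lean on these libraries where they do the work, as an engineer would, in place of code of your own. Each camera call takes 0.05 s, during which the arm holds its last target.

## Working session

There is one attempt and no reset: what is moved stays moved. The work goes in short steps, Python scripts to look and compute and a tool call to move; the robot and the scene stay as the last step left them, time stands still between calls to the robot, and variables do not carry over. Pictures are saved under pics/ and viewed, and the job is handed in when it is done.

Besides the shell and the picture viewer there is one more tool, called after "Emit:" as a command line: name --pt "numbers of a row" for each row, then --argument value for the rest. send_rows: Moves the arm, as the interface text tells. Its arguments: {"type":"object","properties":{"rows":{"type":"array"}},"required":["rows"]}

```bash
mkdir -p pics; cat > h.py <<'E'
import numpy as np, cv2
from cell import *
def und(p,uv):
    return cv2.undistortPoints(np.array(uv,float).reshape(-1,1,2),p['K'],np.array(p['dist'])).reshape(-1,2)
def w(p,u,v,z=None):
    """world point of pixel from depth"""
    x,y=und(p,[[u,v]])[0]
    if z is None: z=p['z_map'][int(v),int(u)]
    return np.array(p['R']).T@(np.array([x*z,y*z,z])-np.array(p['t']))
def plane(p,u,v,h):
    x,y=und(p,[[u,v]])[0]
    R=np.array(p['R']);t=np.array(p['t'])
    c=-R.T@t; d=R.T@np.array([x,y,1.]); return c+d*(h-c[2])/d[2]
def proj(p,X):
    R=np.array(p['R']);r,_=cv2.Rodrigues(R)
    return cv2.projectPoints(np.array(X,float).reshape(-1,1,3),r,np.array(p['t'],float),np.array(p['K']),np.array(p['dist']))[0].reshape(-1,2)
def cloud(p,mask=None):
    z=p['z_map']; v,u=np.nonzero((z>0)&(mask if mask is not None else True))
    n=und(p,np.c_[u,v]); zz=z[v,u]
    return (np.c_[n*zz[:,None],zz]-np.array(p['t']))@np.array(p['R']),u,v
E
python3 - <<'E'
from h import *
print(read_state())
for n in ('scene','top'):
    p=get_image(n); cv2.imwrite(f'pics/{n}0.png',p['image']); print(n,p['K'],p['dist'],p['R'],p['t'])
    np.savez(f'{n}0.npz',**{k:p[k] for k in('image','z_map','K','dist','R','t')})
    for q in ('meter_top','cover','screw_slot','driver_flat_grip','driver_cross_grip','stand_hole_1','timer','bottle_small'):
        try:
            r=outline_of(p,q); print(q,[(round(float(a['score']),2),np.round(a['box']).tolist()) for a in r][:4])
        except Exception as e: print(q,e)
E
```

```text
{'clock': 0.0, 'qpos': array([ 1.18819037,  0.62934373,  0.03843977,  1.51838781, -0.02700843,
        0.99634659, -0.02001251]), 'qd': array([ 1.20367970e-03,  1.56395376e-04, -2.35704786e-03, -1.62286179e-03,
       -8.10425360e-05,  8.01688842e-04,  9.99096176e-04]), 'tau': array([-1.00738682e-04, -5.63411343e+01,  1.22669253e+00, -1.93448532e+01,
        1.11318284e-02,  1.03699465e-02, -6.70961654e-06]), 'eef_pos': array([ 202.30655948, -616.973019  ,  203.88435538]), 'tool_rot': array([-3.13962515e+00,  1.83171501e-05,  3.16790198e-01]), 'force': array([ 0.5800451 , -0.77459958,  0.20067084]), 'torque': array([-0.02895924, -0.01302698, -0.02530096]), 'width': 85.2423195529928}
scene [[443.72488975   0.         247.36486631]
 [  0.         443.72488975 186.9823043 ]
 [  0.           0.           1.        ]] [-0.0148041  0.         0.         0.         0.       ] [[-0.21928951  0.97555276  0.01445403]
 [ 0.77474205  0.18311679 -0.60518013]
 [-0.59303192 -0.12151151 -0.79595734]] [ 141.93594906 -316.13598096 1660.86750539]
meter_top [(0.61, [265.0, 196.0, 344.0, 263.0]), (0.32, 
[... 488 characters left out ...]
       0.           1.        ]] [-0.04612713  0.          0.          0.          0.        ] [[ 0.02945887 -0.99956263 -0.0025932 ]
 [-0.97856753 -0.02831094 -0.20397077]
 [ 0.20380814  0.00854637 -0.97897354]] [ -39.29406815  519.86174284 1251.0930327 ]
meter_top [(0.98, [169.0, 159.0, 235.0, 218.0])]
cover [(0.66, [290.0, 169.0, 343.0, 206.0]), (0.63, [174.0, 172.0, 220.0, 198.0])]
screw_slot []
driver_flat_grip [(0.47, [298.0, 170.0, 310.0, 189.0])]
driver_cross_grip [(0.61, [257.0, 143.0, 275.0, 164.0]), (0.6, [325.0, 177.0, 342.0, 190.0])]
stand_hole_1 [(0.96, [286.0, 171.0, 344.0, 210.0])]
timer [(0.7, [175.0, 247.0, 196.0, 270.0])]
bottle_small [(0.85, [256.0, 141.0, 276.0, 164.0])]
```

```bash
python3 - <<'E'
import cv2
a=cv2.imread('pics/scene0.png');b=cv2.imread('pics/top0.png')
cv2.imwrite('pics/s0c.png',cv2.resize(a[150:280,140:360],None,fx=3.6,fy=3.6,interpolation=cv2.INTER_CUBIC))
cv2.imwrite('pics/t0c.png',cv2.resize(b[130:290,150:360],None,fx=3.7,fy=3.7,interpolation=cv2.INTER_CUBIC))
E
```

```text
(no output)
```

View pics/scene0.png

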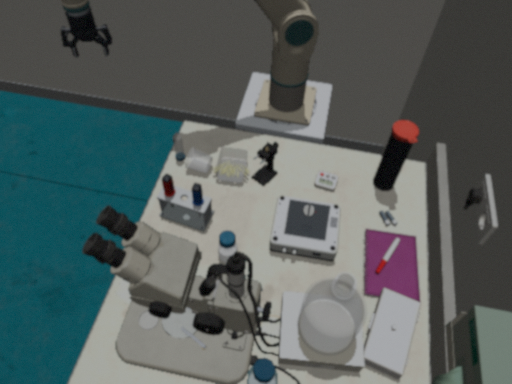

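View pics/top0.png

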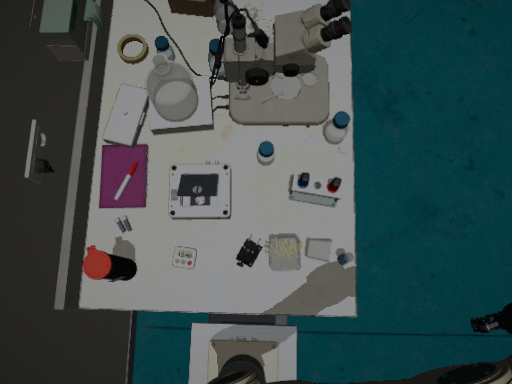

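View pics/s0c.png

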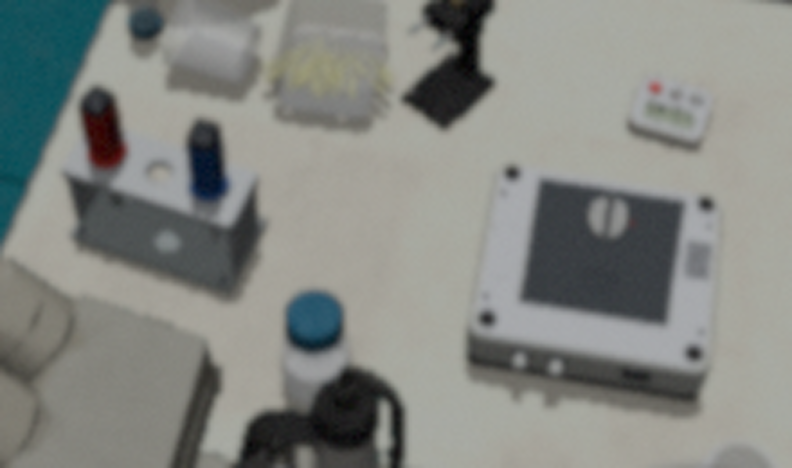

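View pics/t0c.png

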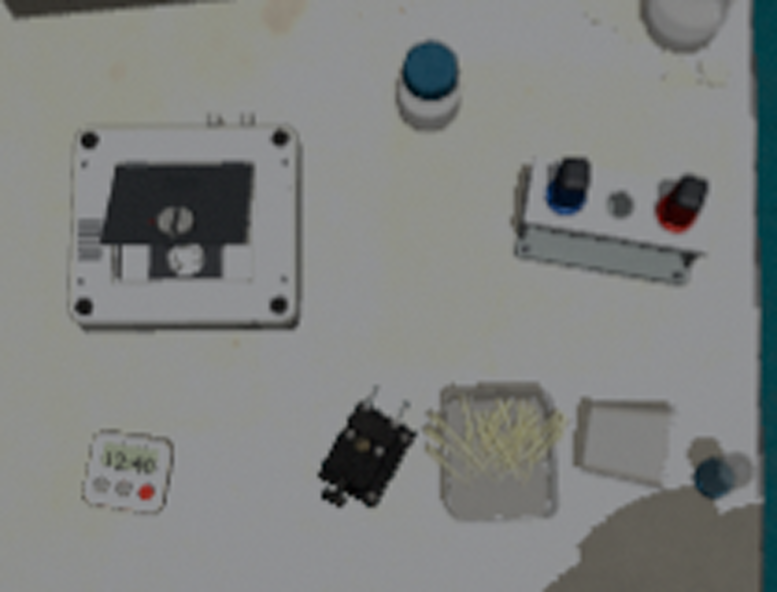

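The pictures show the meter (top view ~ (200,190)) with its cover half open, hinge on the far side; the screw at (~197,189) in the top view and (308,210) in the scene view; the stand at about (317,190) in the top view, with the blue driver in the left hole, the middle one empty and red on the right. The timer is at (185,258), the bottle at (266,152).

```bash
python3 - <<'E'
from h import *
L=lambda n:dict(np.load(f'{n}0.npz'))
for n in('scene','top'):
    p=L(n); X,u,v=cloud(p)
    hsv=cv2.cvtColor(p['image'],cv2.COLOR_BGR2HSV)[v,u]
    print(n)
    # meter top plane
    reg=(X[:,2]>50)&(X[:,2]<66)&(X[:,0]>350)&(X[:,0]<750)&(X[:,1]>0)&(X[:,1]<300)
    Y=X[reg]; print('meter',len(Y),Y[:,2].mean(),np.percentile(Y[:,2],[5,50,95]))
    r=cv2.minAreaRect(Y[:,:2].astype(np.float32)); print(r)
    reg=(X[:,2]>80)&(X[:,2]<96)&(X[:,0]>350)&(X[:,0]<750)&(X[:,1]<-80)&(X[:,1]>-330)
    Y=X[reg]; print('stand',len(Y),np.percentile(Y[:,2],[5,50,95])); r=cv2.minAreaRect(Y[:,:2].astype(np.float32)); print(r)
    reg=(X[:,2]>105)&(X[:,2]<175)&(X[:,0]>350)&(X[:,0]<700)&(X[:,1]<-80)&(X[:,1]>-330)
    Y=X[reg]; H=hsv[reg]; 
    for side,m in(('a',Y[:,1]>-190),('b',Y[:,1]<=-190)):
        print(side,m.sum(),Y[m].mean(0),Y[m].min(0),Y[m].max(0),np.median(H[m],0))
    # bench
    reg=(abs(X[:,2])<15)&(X[:,0]>350)&(X[:,0]<750); print('bench',np.median(X[reg][:,2]))
E
```

```text
scene
meter 2067 58.8996174653133 [54.06829323 58.93652621 63.54502128]
((486.5244140625, 137.0467071533203), (319.8389587402344, 208.75735473632812), 11.547467231750488)
stand 677 [83.93972536 89.3029767  93.83394009]
((480.1638488769531, -217.12167358398438), (261.19635009765625, 156.71165466308594), 6.539886474609375)
a 184 [ 576.42776787 -160.93558152  143.62562125] [ 557.41490275 -175.35969282  105.12788819] [ 585.47153896 -151.0693346   169.3522335 ] [108.   56.5  51.5]
b 223 [ 535.95715279 -255.94020667  139.27998513] [ 350.17592869 -308.53281779  105.54699006] [ 574.07654262 -237.84940432  170.43936197] [30. 48. 58.]
bench 1.6313820865205402
top
meter 2239 58.20660057700165 [52.94016257 58.31689974 63.22062765]
((611.3521728515625, 162.48809814453125), (323.13031005859375, 211.2483367919922), 12.028316497802734)
stand 752 [82.79061253 88.4575858  93.74427702]
((551.6787109375, -213.56689453125), (161.64222717285156, 396.3111877441406), 88.36676788330078)
a 120 [ 566.95230786 -163.46035502  151.42452726] [ 556.90154743 -175.97891359  105.67985109] [ 584.56404854 -152.20923243  169.18914464] [108.   32.   39.5]
b 160 [ 511.61977321 -260.83991877  141.77744225] [ 350.04146784 -306.21515208  105.07157058] [ 573.05654743 -240.08249194  167.90943531] [99.5 26.  45.5]
bench 0.8431746398650141
```

```bash
cat >> h.py <<'E'
def ortho(p,x0,x1,y0,y1,h,s=0.5):
    # image: rows = x decreasing (up = +x), cols = y decreasing (right = -y)
    xs=np.arange(x1,x0,-s); ys=np.arange(y1,y0,-s)
    gx,gy=np.meshgrid(xs,ys,indexing='ij')
    uv=proj(p,np.c_[gx.ravel(),gy.ravel(),np.full(gx.size,h)]).astype(np.float32).reshape(gx.shape+(2,))
    return cv2.remap(p['image'],uv[...,0],uv[...,1],cv2.INTER_CUBIC)
def bright(i): return cv2.convertScaleAbs(i,alpha=1.8)
def grid(i,x1,y1,s,step=20):
    i=i.copy()
    for k in range(0,int(i.shape[0]*s),step):
        r=int(k/s); cv2.putText(i,str(x1-k),(0,r+8),0,.3,(0,0,255)); cv2.line(i,(0,r),(6,r),(0,0,255))
    for k in range(0,int(i.shape[1]*s),step):
        r=int(k/s); cv2.putText(i,str(y1-k),(r,8),0,.3,(0,0,255)); cv2.line(i,(r,0),(r,6),(0,0,255))
    return i
E
python3 - <<'E'
from h import *
L=lambda n:dict(np.load(f'{n}0.npz'))
for h,nm,b in((58,'m',(460,680,20,260)),(88,'st',(510,630,-310,-110))):
    s=0.6 if nm=='m' else 0.5
    ims=[grid(bright(ortho(L(n),*b,h,s)),b[1],b[3],s) for n in('scene','top')]
    cv2.imwrite(f'pics/o_{nm}.png',np.hstack(ims) )
E
```

```text
(no output)
```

View pics/o_m.png

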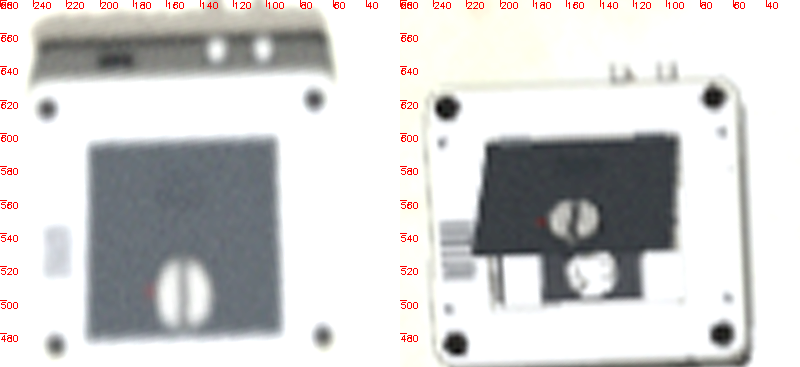

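View pics/o_st.png

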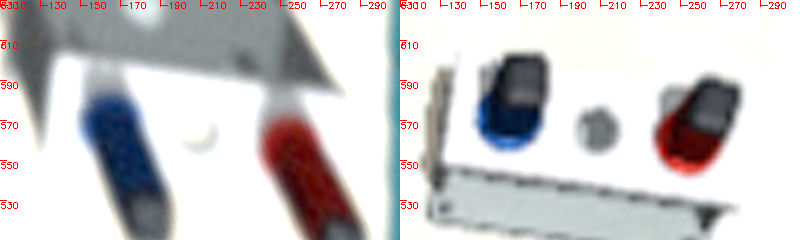

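```bash
python3 - <<'E'
from h import *
L=lambda n:dict(np.load(f'{n}0.npz'))
def cent(im,b,s,x,y,rad,dark=True):
    r=(b[1]-x)/s;c=(b[3]-y)/s;k=int(rad/s)
    r0,c0=int(r)-k,int(c)-k
    g=cv2.cvtColor(im[r0:r0+2*k,c0:c0+2*k],cv2.COLOR_BGR2GRAY).astype(float)
    bg=np.percentile(g,80); wt=np.clip((bg-g)/(bg-g.min())-0.3,0,None)
    rr,cc=np.mgrid[:g.shape[0],:g.shape[1]]
    return b[1]-s*(r0+(wt*rr).sum()/wt.sum()),b[3]-s*(c0+(wt*cc).sum()/wt.sum())
s=.25;b=(430,680,0,280)
feet={'scene':[(617,234),(622,74),(475,229),(480,69)],'top':[(617,235),(623,76),(474,230),(480,70)]}
F={}
for n in feet:
    p=L(n); im=ortho(p,*b,58,s)
    c=[]
    for f in feet[n]:
        q=f
        for _ in range(3): q=cent(im,b,s,*q,11)
        c.append(q)
    c=np.array(c); F[n]=c; print(n,np.round(c,1).tolist(),c.mean(0))
    ex=c[[0,1]].mean(0)-c[[2,3]].mean(0); ey=c[[0,2]].mean(0)-c[[1,3]].mean(0)
    print('yaw',np.arctan2(ex[1],ex[0]),np.arctan2(-ey[0],ey[1]),np.linalg.norm(ex),np.linalg.norm(ey))
# triangulate
P=[];U=[]
for i in range(4):
    A=[];B=[]
    for n in feet:
        p=L(n); R=p['R'];t=p['t']; C=-R.T@t; d=np.r_[F[n][i],58]-C; d/=np.linalg.norm(d); M=np.eye(3)-np.outer(d,d); A.append(M);B.append(M@C)
    print(np.linalg.solve(sum(A),sum(B)))
# middle hole in top at z=88
p=L('top'); b=(510,630,-310,-110); im=ortho(p,*b,88,s); q=(567,-205)
for _ in range(3): q=cent(im,b,s,*q,13)
print('hole2',q)
# stand corner edges from top
E
```

```text
scene [[614.7, 231.9], [620.4, 71.7], [473.0, 226.8], [478.5, 66.5]] [546.63129454 149.19513887]
yaw 0.03638752197810483 0.03488052352543337 141.88759723826368 160.33882463140745
top [[615.3, 232.3], [621.8, 72.0], [473.5, 226.8], [479.6, 66.9]] [547.57972547 149.51296163]
yaw 0.03744819220468487 0.039497555813851025 142.07991321826998 160.21258857724305
[615.09533584 231.98365388  58.77477976]
[621.36771647  71.81015806  59.6564957 ]
[473.43063564 226.67827631  58.57564098]
[479.42874859  66.68168068  59.35039128]
hole2 (np.float64(565.3129772607792), np.float64(-209.4395010548868))
```

```bash
python3 - <<'E'
from h import *
L=lambda n:dict(np.load(f'{n}0.npz'))
b=(535,595,-200,-125)
ims=[]
for h in(164,150,128,93):
  ims.append(np.vstack([grid(cv2.convertScaleAbs(ortho(L(n),*b,h,.4),alpha=2.8),b[1],b[3],.4,20) for n in('scene','top')]))
cv2.imwrite('pics/o_d.png',np.hstack(ims))
p=L('top');i=p['image'][160:215,278:350]; j=L('scene')['image'][175:240,148:220]
f=lambda k:cv2.resize(cv2.convertScaleAbs(k,alpha=2.5),(396,400),interpolation=cv2.INTER_CUBIC)
cv2.imwrite('pics/z_d.png',np.hstack([f(i),f(j)]))
for q in('bottle_small','timer'):
    pass
print(plane(p,266,150,103),plane(p,266,160,0), plane(p,185,258,19))
E
```

```text
[665.13279154 -52.39291224 103.        ] [665.47189037 -54.65201466   0.        ] [340.11149774 185.93369511  19.        ]
```

View pics/o_d.png

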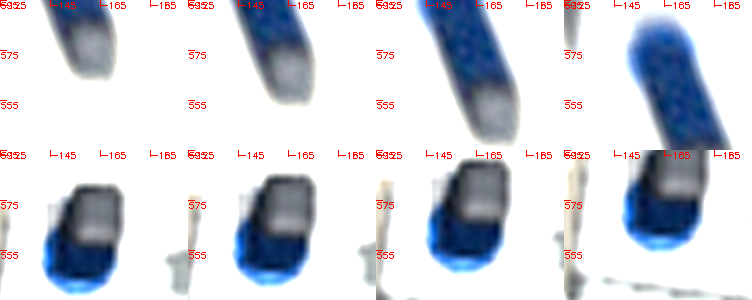

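View pics/z_d.png

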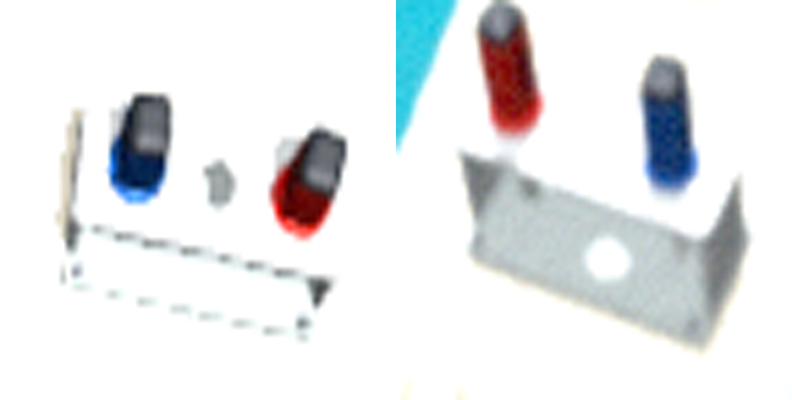

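Emit:
send_rows --pt "-1 0.027 -0.029 -0.005 0" --pt "-1 0.027 -0.029 -0.005 0" --pt "-1 0.027 -0.029 -0.005 0" --pt "-1 0.027 -0.029 -0.005 0" --pt "-1 0.027 -0.029 -0.005 0" --pt "-1 0.027 -0.029 -0.005 0" --pt "-1 0.027 -0.029 -0.005 0" --pt "-1 0.027 -0.029 0 0" --pt "-1 0.027 -0.029 0 0" --pt "-1 0.027 -0.029 0 0"

```text
clock: 1.73
eef_pos: [370.6, -254.7, 238.4]
tool_rot: [3.132, 0.003, 0.297]
force: [1.1, -0.5, 0.4]
width: -0.0
```

```bash
cat >> h.py <<'E'
from scipy.spatial.transform import Rotation as Ro
def to(x,y,z,yaw=None):
    s=read_state(); R=Ro.from_euler('xyz',s['tool_rot']).as_matrix()
    d=R.T@(np.array([x,y,z])-s['eef_pos'])
    print('t',round(s['clock'],2),'eef',np.round(s['eef_pos'],1),'rot',np.round(s['tool_rot'],3),'q',np.round(s['qpos'],2),'F',np.round(s['force'],1),'T',np.round(s['torque'],2),'w',round(s['width'],1))
    print('tool shift mm',np.round(d,1), 'roll',None if yaw is None else round((s['tool_rot'][2]-yaw+np.pi)%(2*np.pi)-np.pi,3))
E
python3 -c "
from h import *
to(553,150,150,3.04)"
```

```text
t 1.73 eef [ 370.6 -254.7  238.4] rot [3.132e+00 3.000e-03 2.970e-01] q [ 0.54  0.3  -0.01  2.01  0.01  0.83 -0.75] F [ 1.1 -0.5  0.4] T [ 0.03 -0.01  0.01] w -0.0
tool shift mm [ 293.2 -334.2   84.5] roll -2.743
```

Emit:
send_rows --pt "-1 0.0265 -0.03 0 0" --pt "-1 0.0265 -0.03 0 0" --pt "-1 0.0265 -0.03 0 0" --pt "-1 0.0265 -0.03 0 0" --pt "-1 0.0265 -0.03 0 0" --pt "-1 0.0265 -0.03 0 0" --pt "-1 0.0265 -0.03 0 0" --pt "-1 0.0265 -0.03 0 0" --pt "-1 0.0265 -0.03 0 0" --pt "-1 0.0265 -0.03 0 0" --pt "-1 0.0265 -0.03 0 0" --pt "-1 0 0 0 0"

```text
clock: 2.73
eef_pos: [560.1, 174.3, 238.9]
tool_rot: [3.133, -0.011, 0.306]
force: [-0.1, 0.4, 0.6]
width: -0.2
```

```bash
python3 -c "
from h import *
to(553,150,120,3.04)
L=dict(np.load('top0.npz'))
for n in('scene','top'):
    p=get_image(n); cv2.imwrite(f'pics/{n}1.png',bright(p['image'])[130:280,130:360])
"
```

```text
t 2.73 eef [560.1 174.3 238.9] rot [ 3.133 -0.011  0.306] q [-0.27  0.5  -0.13  1.67  0.09  0.97 -1.7 ] F [-0.1  0.4  0.6] T [ 0.09  0.   -0.03] w -0.2
tool shift mm [-15.5  20.1 118.9] roll -2.734
```

View pics/scene1.png

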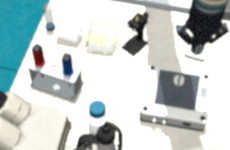

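Emit:
send_rows --pt "-1 -0.008 0.01 0.03 0" --pt "-1 -0.0075 0.01 0.03 0" --pt "-1 0 0 0.03 0" --pt "-1 0 0 0.02 0" --pt "-1 0 0 0 0"

```text
clock: 3.25
eef_pos: [551.4, 131.7, 128.2]
tool_rot: [3.122, -0.011, 0.293]
force: [0.2, -0.3, -0.0]
width: -0.0
```

```bash
python3 -c "
from h import *
to(553,150,60,3.04)
"
```

```text
t 3.25 eef [551.4 131.7 128.2] rot [ 3.122 -0.011  0.293] q [-0.23  0.6  -0.1   1.84  0.12  0.69 -1.69] F [ 0.2 -0.3 -0. ] T [ 0.01  0.06 -0.01] w -0.0
tool shift mm [  6.1 -18.3  67.9] roll -2.747
```

Emit:
send_rows --pt "-1 0.003 -0.009 0.005 0" --pt "-1 0.003 -0.009 0.005 0" --pt "-1 0 0 0.01 0" --pt "-1 0 0 0.01 0" --pt "-1 0 0 0.01 0" --pt "-1 0 0 0.007 0"

```text
clock: 3.75
eef_pos: [556.5, 150.0, 82.9]
tool_rot: [3.121, -0.02, 0.289]
force: [0.4, -0.6, -0.8]
width: 0.1
```

```bash
python3 -c "
from h import *
to(553,150,60,3.04)
"
```

```text
t 3.75 eef [556.5 150.   82.9] rot [ 3.121 -0.02   0.289] q [-0.27  0.68 -0.09  1.86  0.13  0.6  -1.73] F [ 0.4 -0.6 -0.8] T [ 0.07 -0.05  0.03] w 0.1
tool shift mm [-3.8 -1.5 22.8] roll -2.751
```

Emit:
send_rows --pt "-1 0 0 0.006 0" --pt "-1 0 0 0.006 0" --pt "-1 0 0 0.005 0" --pt "-1 0 0 0.003 0" --pt "-1 0 0 0.002 0" --pt "-1 0 0 0.0 0"

```text
clock: 4.25
eef_pos: [558.0, 149.8, 57.5]
tool_rot: [3.121, -0.021, 0.289]
force: [-0.4, -0.3, 0.7]
width: -0.4
```

```bash
python3 -c "
from h import *
to(553,150,60,3.04)
for n in('scene','top'):
    p=get_image(n); cv2.imwrite(f'pics/{n}2.png',cv2.resize(bright(p['image'])[150:260,150:360],None,fx=3,fy=3))
"
```

```text
t 4.25 eef [558.  149.8  57.5] rot [ 3.121 -0.021  0.289] q [-0.27  0.72 -0.08  1.87  0.14  0.54 -1.74] F [-0.4 -0.3  0.7] T [ 0.07 -0.05  0.03] w -0.4
tool shift mm [-4.7 -1.5 -2.6] roll -2.751
```

View pics/scene2.png

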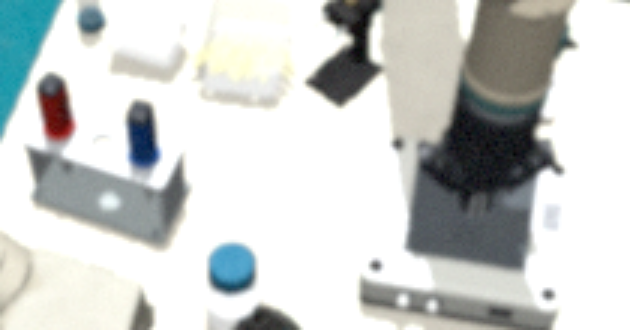

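Emit:
send_rows --pt "-1 0 0 0.002 0" --pt "-1 0 0 0.002 0" --pt "-1 0 0 0.0 0"

```text
clock: 4.6
eef_pos: [558.1, 149.7, 54.4]
tool_rot: [3.121, -0.021, 0.289]
force: [0.8, -0.6, 0.9]
width: 0.2
```

Emit:
send_rows --pt "-1 0 0 0.001 0" --pt "-1 0 0 0.001 0"

```text
clock: 4.77
eef_pos: [558.1, 149.7, 52.7]
tool_rot: [3.121, -0.021, 0.288]
force: [-1.0, 0.3, 1.6]
width: -0.1
```

Emit:
send_rows --pt "-1 0 0 -0.03 0" --pt "-1 0 0 -0.04 0" --pt "-1 -0.033 0 -0.02 0" --pt "-1 -0.04 0 0 0" --pt "-1 -0.04 0 0 0" --pt "-1 -0.02 0 0 0" --pt "-1 0 0 0 0"

```text
clock: 5.35
eef_pos: [423.7, 111.5, 141.4]
tool_rot: [3.121, -0.021, 0.288]
force: [-0.1, 0.1, -0.1]
width: 0.0
```

```bash
python3 -c "
from h import *
to(553,150,60,3.04)
for n in('scene','top'):
    p=get_image(n); cv2.imwrite(f'pics/{n}3.png',cv2.resize(bright(p['image'])[150:260,150:360],None,fx=3,fy=3))
"
```

```text
t 5.35 eef [423.7 111.5 141.4] rot [ 3.121 -0.021  0.288] q [-0.27  0.43 -0.1   2.17  0.13  0.53 -1.75] F [-0.1  0.1 -0.1] T [0.02 0.09 0.03] w 0.0
tool shift mm [133.1  -2.   84.2] roll -2.752
```

View pics/scene3.png

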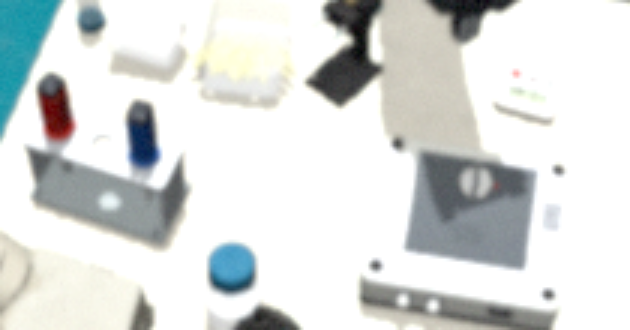

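View pics/top3.png

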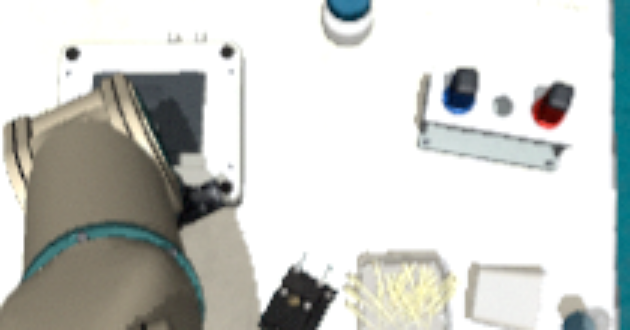

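```bash
python3 - <<'E'
from h import *
p=get_image('scene')
r=outline_of(p,'cover'); m=None
for a in r: print(a['score'],a['box'])
X,u,v=cloud(p)
c=np.array([547.1,149.4]);e=np.array([np.cos(.037),np.sin(.037)]);f=np.array([-e[1],e[0]])
d=X[:,:2]-c; lx=d@e; ly=d@f
# cover pixels
img=p['image'][v,u].astype(int).sum(1)
for lo in range(-80,90,10):
    k=(lx>lo)&(lx<lo+10)&(abs(ly+0)<45)&(X[:,2]>30)&(X[:,2]<150)
    print(lo,k.sum(),np.round(np.median(X[k][:,2]),1),np.median(img[k]))
for n in('scene','top'):
    q=get_image(n)
    b=(460,680,20,260); cv2.imwrite(f'pics/o4_{n}.png',grid(bright(ortho(q,*b,58,.4)),680,260,.4))
E
```

```text
0.66 [285.5, 196.9, 328.8, 240.8]
-80 77 59.3 341.0
-70 5 61.5 323.0
-60 0 nan nan
-50 25 95.7 291.0
-40 115 95.2 185.0
-30 115 91.7 159.0
-20 122 87.2 165.5
-10 123 81.8 178.0
0 123 77.6 220.0
10 122 73.2 237.5
20 127 68.8 235.0
30 119 64.3 237.0
40 125 60.2 242.0
50 92 59.1 482.0
60 107 59.2 521.0
70 102 58.3 520.5
80 217 48.3 301.0
  return _methods._mean(a, axis=axis, dtype=dtype,
  ret = ret.dtype.type(ret / rcount)
```

View pics/o4_scene.png

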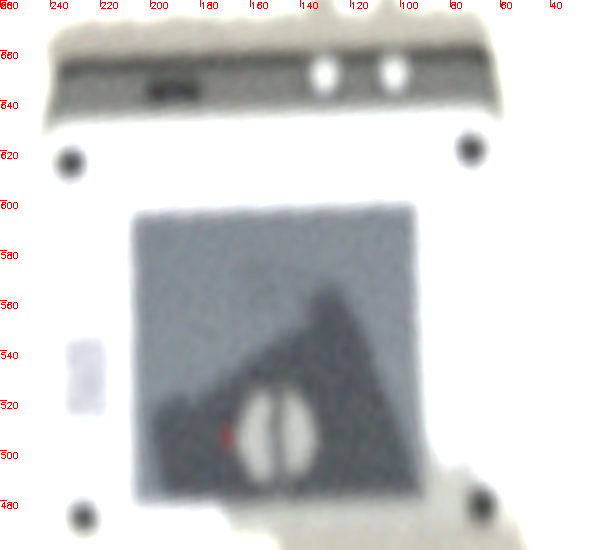

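```bash
python3 - 2>/dev/null <<'E'
from h import *
for nm,p in(('scene0',dict(np.load('scene0.npz'))),('top0',dict(np.load('top0.npz'))),('top',get_image('top'))):
    X,u,v=cloud(p)
    c=np.array([547.1,149.4]);e=np.array([np.cos(.037),np.sin(.037)]);f=np.array([-e[1],e[0]])
    d=X[:,:2]-c; lx=d@e; ly=d@f
    print(nm,[(lo,float(np.round(np.median(X[k][:,2]),1))) for lo in range(-60,90,10) for k in [(lx>lo)&(lx<lo+10)&(abs(ly+0)<45)&(X[:,2]>30)&(X[:,2]<150)]])
E
```

```text
scene0 [(-60, 49.7), (-50, 42.1), (-40, 115.3), (-30, 113.7), (-20, 106.7), (-10, 99.3), (0, 91.0), (10, 83.7), (20, 76.2), (30, 68.8), (40, 62.1), (50, 58.7), (60, 58.8), (70, 58.8), (80, 48.1)]
top0 [(-60, 59.0), (-50, 50.2), (-40, 42.3), (-30, 110.9), (-20, 106.2), (-10, 101.0), (0, 92.4), (10, 85.5), (20, 77.0), (30, 70.6), (40, 62.3), (50, 57.7), (60, 58.7), (70, 58.0), (80, 57.0)]
top [(-60, 58.4), (-50, 54.7), (-40, 91.7), (-30, 91.0), (-20, 86.5), (-10, 82.5), (0, 77.9), (10, 73.2), (20, 70.1), (30, 65.3), (40, 60.9), (50, 58.5), (60, 58.2), (70, 58.9), (80, 55.9)]
```

```bash
python3 - 2>/dev/null <<'E'
from h import *
p=get_image('scene'); s=read_state(); print(s['eef_pos'],s['width'])
i=p['image'].copy()
T=s['eef_pos'];R=Ro.from_euler('xyz',s['tool_rot']).as_matrix()
for k,c in((0,(0,0,255)),(-19,(0,255,0)),(-73,(255,0,0))):
    q=proj(p,[T+R[:,2]*k])[0]; print(k,q)
    cv2.circle(i,tuple(np.round(q).astype(int)),1,c,-1)
cv2.imwrite('pics/f5.png',cv2.resize(bright(i[90:230,230:370]),None,fx=5,fy=5,interpolation=cv2.INTER_CUBIC))
E
```

```text
[429.91332131 113.8315813  141.17905018] 0.0050316540705580785
0 [303.08882602 170.46152931]
-19 [303.95696133 166.09308099]
-73 [306.53772789 153.1020305 ]
```

View pics/f5.png

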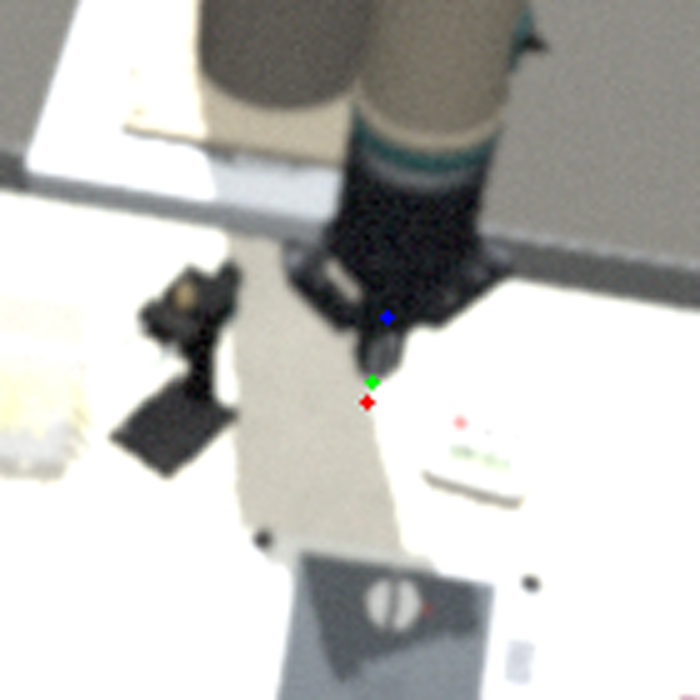

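Emit:
send_rows --pt "-1 0 0 0 0" --pt "-1 0 0 0 0" --pt "-1 0 0 0 0"

```text
clock: 6.0
eef_pos: [431.1, 114.3, 140.5]
tool_rot: [3.122, -0.026, 0.288]
force: [-0.0, 0.1, 0.1]
width: 0.4
```

```bash
python3 - 2>/dev/null <<'E'
from h import *
import cell
print(grip_depth if not callable(grip_depth) else grip_depth())
s0=read_state()
p=get_image('scene'); s=read_state(); print(s0['eef_pos'],s['eef_pos'],s['width'],s['qd'])
T=s['eef_pos'];R=Ro.from_euler('xyz',s['tool_rot']).as_matrix()
X,u,v=cloud(p)
L=(X-T)@R
k=(abs(L[:,0])<40)&(abs(L[:,1])<60)&(L[:,2]>-120)&(L[:,2]<30)
for lo in range(-100,30,6):
    m=k&(L[:,2]>lo)&(L[:,2]<lo+6)
    if m.sum(): print(lo,m.sum(),L[m].mean(0).round(1),L[m].min(0).round(),L[m].max(0).round())
E
```

```text
18.700000000000003
[431.095289   114.27801008 140.53661317] [431.09746727 114.29278465 140.56090551] 0.2555225058177591 [-0.00224553 -0.00395946  0.00056401  0.00402859 -0.00033583 -0.00093085
  0.00080293]
-100 51 [  8.5  -4.7 -97.1] [ -11.  -50. -100.] [ 18.  47. -94.]
-94 34 [  6.7   2.  -91.3] [-14. -46. -93.] [ 14.  44. -88.]
-88 61 [  3.4  -0.3 -84.6] [-12. -42. -88.] [ 15.  38. -82.]
-82 53 [  4.   -6.2 -79.1] [-15. -38. -82.] [ 14.  31. -76.]
-76 27 [  7.    0.4 -73.8] [ -7. -33. -76.] [ 14.  28. -70.]
-70 16 [  6.7  -0.8 -66.7] [ -6. -12. -70.] [ 11.  16. -64.]
-64 11 [  5.4  -0.2 -60.2] [ -3. -11. -63.] [  8.  12. -58.]
-58 17 [  5.8   2.4 -54.7] [ -5. -14. -58.] [ 10.  12. -52.]
-52 15 [  5.    3.1 -48.8] [ -4. -13. -52.] [ 10.  13. -47.]
-46 16 [  7.5   0.6 -43.7] [  1. -13. -46.] [ 11.  13. -41.]
-40 11 [  7.   -2.4 -37.4] [  3. -14. -40.] [ 12.   7. -34.]
-34 6 [  6.5   1.7 -31. ] [  3.  -6. -34.] [  8.   8. -30.]
-28 1 [  5.2   2.  -27.4] [  5.   2. -27.] [  5.   2. -27.]
```

```bash
python3 - 2>/dev/null <<'E'
from h import *
T=np.array([202.3,-617,203.9]);R=Ro.from_euler('xyz',[-3.1396,0,.3168]).as_matrix()
for n in('scene','top'):
    p=dict(np.load(n+'0.npz'))
    X,u,v=cloud(p)
    L=(X-T)@R
    k=(abs(L[:,0])<70)&(abs(L[:,1])<90)&(L[:,2]>-160)&(L[:,2]<60)
    print(n,proj(p,[T]))
    for lo in range(-112,60,8):
        m=k&(L[:,2]>lo)&(L[:,2]<lo+8)
        if m.sum(): print(lo,m.sum(),L[m].mean(0).round(1),L[m].min(0).round(),L[m].max(0).round())
E
```

```text
scene [[94.7441895  66.50853835]]
-112 112 [   6.    -8.6 -107.9] [ -21.  -72. -112.] [  19.   68. -104.]
-104 73 [   4.9  -12.8 -100.2] [ -16.  -74. -104.] [ 18.  71. -96.]
-96 88 [  4.1   0.2 -92.5] [-17. -76. -96.] [ 18.  72. -88.]
-88 24 [  8.5 -10.  -84. ] [  2. -70. -88.] [ 17.  71. -81.]
-80 21 [  4.6  -2.1 -75.7] [-10. -58. -80.] [ 14.  51. -72.]
-72 22 [  5.6  -6.3 -67.9] [ -8. -56. -72.] [ 13.  54. -64.]
-64 25 [  4.7  -4.  -59.7] [-11. -57. -63.] [ 12.  53. -56.]
-56 19 [  4.3   9.9 -53. ] [-14. -56. -56.] [ 12.  53. -48.]
-48 12 [  4.   -1.9 -45.7] [ -6. -54. -48.] [ 10.  50. -42.]
top [[480.02405634 314.74426126]]
-112 45 [   5.   -46.8 -108.2] [ -17.  -73. -112.] [  18.  -21. -104.]
-104 51 [  4.7 -57.9 -99.6] [ -11.  -74. -104.] [ 17. -29. -96.]
-96 31 [  5.7 -64.1 -92.9] [-11. -74. -96.] [ 14. -40. -89.]
-88 6 [ 12.8 -47.2 -85.4] [ 12. -52. -87.] [ 14. -41. -83.]
-80 2 [ 12.2 -47.5 -74.3] [ 11. -50. -76.] [ 13. -45. -73.]
-72 4 [ 10.2 -46.7 -66.5] [  8. -49. -69.] [ 12. -44. -64.]
-64 5 [ 10.3 -48.3 -60.7] [  8. -51. -63.] [ 13. -47. -58.]
-56 4 [  8.2 -51.1 -53.4] [  7. -55. -55.] [ 10. -49. -50.]
-48 3 [  9.1 -17.6 -44.6] [  7. -49. -46.] [ 11.  45. -44.]
```

```bash
python3 -c "
from h import *
to(553,150,65,3.04)
"
```

```text
t 6.05 eef [431.1 114.3 140.6] rot [ 3.122 -0.026  0.288] q [-0.27  0.44 -0.1   2.16  0.13  0.53 -1.75] F [ 0.1  0.2 -0.9] T [-0.01  0.07  0.  ] w 0.3
tool shift mm [125.   -1.2  78.9] roll -2.752
```

Emit:
send_rows --pt "-1 0.025 0 0.0 0" --pt "-1 0.025 0 0.0 0" --pt "-1 0.025 0 0.01 0" --pt "-1 0.025 0 0.02 0" --pt "-1 0.025 0 0.025 0" --pt "-1 0 0 0.02 0" --pt "-1 0 0 0 0" --pt "-1 0 0 0 0"

```text
clock: 6.72
eef_pos: [558.6, 150.2, 65.9]
tool_rot: [3.121, -0.028, 0.288]
force: [0.7, -0.3, 1.0]
width: -0.1
```

```bash
python3 -c "
from h import *
to(553,150,35,3.04)
"
```

```text
t 6.72 eef [558.6 150.2  65.9] rot [ 3.121 -0.028  0.288] q [-0.27  0.7  -0.08  1.87  0.14  0.55 -1.74] F [ 0.7 -0.3  1. ] T [0.04 0.05 0.03] w -0.1
tool shift mm [-6.3 -2.  30.7] roll -2.752
```

Emit:
send_rows --pt "-1 -0.003 0 0.006 0" --pt "-1 -0.003 0 0.006 0" --pt "-1 0 0 0.006 0" --pt "-1 0 0 0.004 0" --pt "-1 0 0 0.002 0" --pt "-1 0 0 0 0"

```text
clock: 7.22
eef_pos: [552.6, 148.4, 44.3]
tool_rot: [3.122, -0.032, 0.288]
force: [0.5, -0.4, 0.1]
width: -0.1
```

Emit:
send_rows --pt "-1 0 0 0.003 0" --pt "-1 0 0 0.003 0" --pt "-1 0 0 0 0"

```text
clock: 7.47
eef_pos: [552.7, 148.3, 38.6]
tool_rot: [3.122, -0.032, 0.288]
force: [0.1, 0.4, 0.7]
width: -0.1
```

Emit:
send_rows --pt "-1 0 0 0.003 0" --pt "-1 0 0 0.002 0" --pt "-1 0 0 0 0"

```text
clock: 7.72
eef_pos: [552.7, 148.4, 33.1]
tool_rot: [3.122, -0.032, 0.288]
force: [-0.9, 0.6, 1.6]
width: -0.5
```

Emit:
send_rows --pt "-1 0 0 0.002 0" --pt "-1 0 0 0.002 0" --pt "-1 0 0 0 0"

```text
clock: 7.97
eef_pos: [553.0, 148.4, 31.7]
tool_rot: [3.121, -0.032, 0.288]
force: [1.3, 0.2, -0.6]
width: 0.1
```

```bash
cat >> h.py <<'E'
def meterprof(p):
    X,u,v=cloud(p)
    c=np.array([547.1,149.4]);e=np.array([np.cos(.037),np.sin(.037)]);f=np.array([-e[1],e[0]])
    d=X[:,:2]-c; lx=d@e; ly=d@f
    return [(lo,float(np.round(np.median(X[k][:,2]),1)),int(k.sum())) for lo in range(-60,90,10) for k in [(lx>lo)&(lx<lo+10)&(abs(ly+0)<45)&(X[:,2]>30)&(X[:,2]<120)] if k.sum()>5]
E
python3 - <<'E'
from h import *
p=get_image('scene');print(meterprof(p)); s=read_state();print(s['eef_pos'],s['force'])
cv2.imwrite('pics/s6.png',cv2.resize(bright(p['image'])[130:260,230:360],None,fx=4,fy=4,interpolation=cv2.INTER_CUBIC))
E
```

```text
[(-50, 57.6, 7), (-30, 57.9, 23), (-20, 58.5, 54), (-10, 58.7, 73), (0, 63.0, 135), (10, 64.7, 196), (20, 58.9, 106), (30, 58.5, 93), (40, 58.1, 101), (50, 59.0, 90), (60, 59.0, 107), (70, 58.2, 102), (80, 48.0, 211)]
[553.37810994 148.46842312  31.54830775] [-0.55892119  0.83639758  0.19351286]
```

View pics/s6.png

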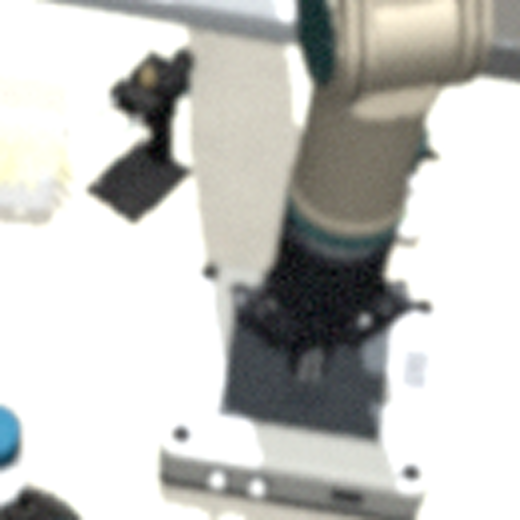

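Emit:
send_rows --pt "-1 0 0 -0.01 0" --pt "-1 0 0 -0.03 0" --pt "-1 0 0 -0.035 0" --pt "-1 0 0 -0.035 0" --pt "-1 0 0 -0.035 0" --pt "-1 0 0 -0.03 0"

```text
clock: 8.52
eef_pos: [542.2, 148.1, 207.3]
tool_rot: [3.121, -0.018, 0.288]
force: [0.9, -0.6, 0.1]
width: -0.0
```

```bash
cat > fit.py <<'E'
from h import *
from scipy.optimize import minimize
S=4
def masks(p,box):
    u0,v0,u1,v1=box
    im=cv2.resize(p['image'][v0:v1,u0:u1],None,fx=S,fy=S,interpolation=cv2.INTER_CUBIC).astype(int)
    b,g,r=im[...,0],im[...,1],im[...,2]
    return im,b,g,r
def prism(x,y,yaw):
    def rect(a,b,z): 
        c,s=np.cos(yaw),np.sin(yaw)
        t=np.linspace(0,2*np.pi,40)
        # superellipse-ish: 28 x 24 with flats = circle r14 clipped at |y|<12
        px=14*np.cos(t)*a;py=np.clip(14*np.sin(t)*a,-12*b,12*b)
        return np.c_[x+c*px-s*py,y+s*px+c*py,np.full(40,z)]
    t=np.linspace(0,2*np.pi,40)
    d=lambda z:np.c_[x+17*np.cos(t),y+17*np.sin(t),np.full(40,z)]
    return np.r_[rect(1,1,93),rect(1,1,152)],np.r_[rect(1,1,152),rect(.85,.85,164)],np.r_[d(88),d(93)]
def sil(p,box,x,y,yaw):
    u0,v0,u1,v1=box
    m=np.zeros(((v1-v0)*S,(u1-u0)*S),np.uint8)
    for P in prism(x,y,yaw):
        uv=(proj(p,P)-[u0,v0]+.5)*S-.5
        cv2.fillConvexPoly(m,cv2.convexHull(uv.astype(np.float32)).round().astype(np.int32),1)
    return m>0
E
python3 - <<'E'
from fit import *
P={n:dict(np.load(n+'0.npz')) for n in('scene','top')}
for n in P: print(n,'cam',-P[n]['R'].T@P[n]['t'])
B={'scene':(185,175,212,222),'top':(288,164,318,196)}
M={}
for n in P:
    im,b,g,r=masks(P[n],B[n])
    dark=im.sum(2)<0.55*np.percentile(im.sum(2),85)
    blue=(b>r*1.5)&(b-r>12)
    m=dark|blue
    k,l,st,c=cv2.connectedComponentsWithStats(m.astype(np.uint8)); i=1+np.argmax(st[1:,4]); M[n]=l==i
    print(n,m.sum(),M[n].sum())
def cost(q,names):
    return sum(1-(M[n]&sil(P[n],B[n],*q)).sum()/(M[n]|sil(P[n],B[n],*q)).sum() for n in names)
for names in(['scene'],['top'],['scene','top']):
  for y0 in(-.2,0.,.4,1.2):
    best=minimize(cost,[567,-163,y0],args=(names,),method='Nelder-Mead',options=dict(initial_simplex=[[567,-163,y0],[573,-163,y0],[567,-157,y0],[567,-163,y0+.3]],xatol=.05,fatol=1e-4))
    print(names,best.x.round(2),best.fun.round(3))
q=best.x
outs=[]
for n in P:
    im,_,_,_=masks(P[n],B[n]); im=np.clip(im*2.5,0,255).astype(np.uint8)
    for m,c in((M[n],(0,255,0)),(sil(P[n],B[n],*q),(0,0,255))):
        cs,_=cv2.findContours(m.astype(np.uint8),0,1); cv2.drawContours(im,cs,-1,c,1)
    outs.append(cv2.resize(im,(int(im.shape[1]*2.0),int(im.shape[0]*2.0)))[:376])
h=max(o.shape[0] for o in outs)
cv2.imwrite('pics/fit.png',np.hstack([cv2.copyMakeBorder(o,0,h-o.shape[0],0,0,0) for o in outs]))
E
```

```text
scene cam [1260.99635419  121.23832375 1128.60892523]
top cam [ 254.89443475  -35.25140996 1330.72168283]
scene 7504 4350
top 3229 2266
['scene'] [ 5.67e+02 -1.63e+02 -2.00e-01] 1.0
['scene'] [ 567. -163.    0.] 1.0
['scene'] [ 5.67e+02 -1.63e+02  4.00e-01] 1.0
['scene'] [ 567.  -163.     1.2] 1.0
['top'] [ 5.7206e+02 -1.6337e+02 -1.7000e-01] 0.093
['top'] [ 5.7225e+02 -1.6347e+02 -5.0000e-02] 0.085
['top'] [ 5.7269e+02 -1.6393e+02  5.0000e-02] 0.083
['top'] [ 572.69 -163.47    1.11] 0.089
['scene', 'top'] [ 5.7206e+02 -1.6337e+02 -1.7000e-01] 1.093
['scene', 'top'] [ 5.7225e+02 -1.6347e+02 -5.0000e-02] 1.085
['scene', 'top'] [ 5.7269e+02 -1.6393e+02  5.0000e-02] 1.083
['scene', 'top'] [ 572.69 -163.47    1.11] 1.089
```

View pics/fit.png

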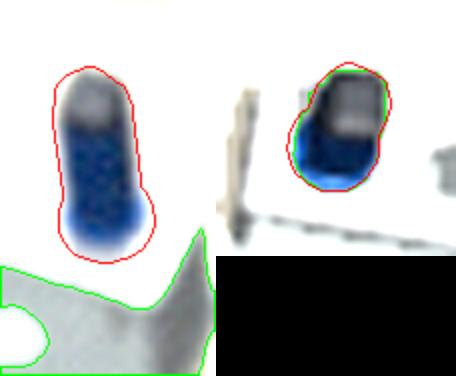

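```bash
python3 - <<'E'
from fit import *
P={n:dict(np.load(n+'0.npz')) for n in('scene','top')}
B={'scene':(185,177,212,208),'top':(288,164,318,196)}
M={}
for n in P:
    im,b,g,r=masks(P[n],B[n])
    bg=np.percentile(im.sum(2),90)
    dark=im.sum(2)<0.66*bg
    blue=(b-r>10)
    m=dark|blue
    k,l,st,c=cv2.connectedComponentsWithStats(m.astype(np.uint8),connectivity=4)
    s0=proj(P[n],[[570,-163,130]])[0]; i=l[int((s0[1]-B[n][1])*S),int((s0[0]-B[n][0])*S)]; M[n]=l==i
    print(n,m.sum(),M[n].sum(),i)
def cost(q,names):
    return sum(1-(M[n]&sil(P[n],B[n],*q)).sum()/(M[n]|sil(P[n],B[n],*q)).sum() for n in names)
for names in(['scene'],['top'],['scene','top']):
  for y0 in(-.2,.1,1.2):
    best=minimize(cost,[570,-163,y0],args=(names,),method='Nelder-Mead',options=dict(initial_simplex=[[567,-163,y0],[573,-163,y0],[567,-157,y0],[567,-163,y0+.3]],xatol=.05,fatol=1e-4))
    print(names,best.x.round(2),best.fun.round(3))
q=best.x
outs=[]
for n in P:
    im,_,_,_=masks(P[n],B[n]); im=np.clip(im*2.5,0,255).astype(np.uint8)
    for m,c in((M[n],(0,255,0)),(sil(P[n],B[n],*q),(0,0,255))):
        cs,_=cv2.findContours(m.astype(np.uint8),0,1); cv2.drawContours(im,cs,-1,c,1)
    outs.append(cv2.resize(im,None,fx=3,fy=3))
h=max(o.shape[0] for o in outs)
cv2.imwrite('pics/fit.png',np.hstack([cv2.copyMakeBorder(o,0,h-o.shape[0],0,0,0) for o in outs]))
to(571,-163.5,200,3.04)
E
```

```text
scene 4097 3858 1
top 4513 2645 1
['scene'] [ 5.7232e+02 -1.6324e+02 -6.0000e-02] 0.077
['scene'] [ 5.7288e+02 -1.6313e+02  3.0000e-02] 0.076
['scene'] [ 572.14 -163.35    1.09] 0.09
['top'] [ 5.7090e+02 -1.6347e+02 -2.6000e-01] 0.103
['top'] [ 5.7146e+02 -1.6324e+02  2.8000e-01] 0.091
['top'] [ 571.28 -163.06    1.23] 0.092
['scene', 'top'] [ 5.7177e+02 -1.6365e+02 -8.0000e-02] 0.183
['scene', 'top'] [ 5.7148e+02 -1.6357e+02  4.0000e-02] 0.175
['scene', 'top'] [ 571.45 -163.38    1.19] 0.19
t 8.52 eef [542.2 148.1 207.3] rot [ 3.121 -0.018  0.288] q [-0.25  0.49 -0.12  1.78  0.1   0.86 -1.7 ] F [ 0.9 -0.6  0.1] T [ 0.03 -0.06  0.02] w -0.0
tool shift mm [-61.1 306.7  12.6] roll -2.752
```

View pics/fit.png

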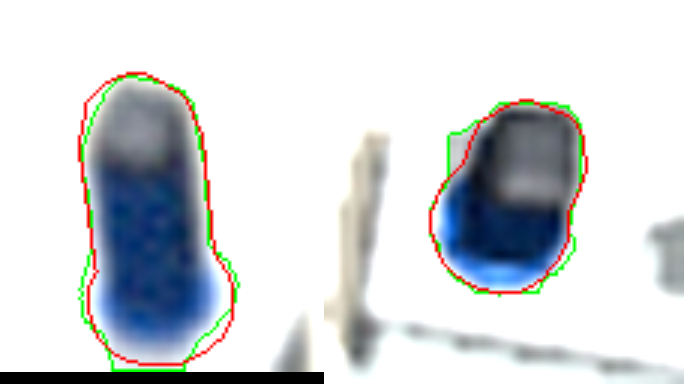

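Emit:
send_rows --pt "-1 0 0 0 -0.122" --pt "-1 0 0 0 -0.122" --pt "-1 0 0 0 -0.122" --pt "-1 0 0 0 -0.122" --pt "-1 0 0 0 -0.122" --pt "-1 0 0 0 -0.122" --pt "-1 0 0 0 -0.122" --pt "-1 0 0 0 -0.122" --pt "-1 0 0 0 -0.122" --pt "-1 0 0 0 -0.122" --pt "-1 0 0 0 -0.122" --pt "-1 0 0 0 -0.122"

```text
clock: 9.52
eef_pos: [548.7, 147.5, 223.3]
tool_rot: [3.098, 0.023, 1.788]
force: [-0.9, 0.6, -0.4]
width: 0.1
```

Emit:
send_rows --pt "0.3 0 0 0 -0.122" --pt "0.3 0 0 0 -0.122" --pt "0.3 0 0 0 -0.122" --pt "0.3 0 0 0 -0.122" --pt "0.3 0 0 0 -0.122" --pt "0.3 0 0 0 -0.122" --pt "0.3 0 0 0 -0.122" --pt "0.3 0 0 0 -0.122" --pt "0.3 0 0 0 -0.122" --pt "0.3 0 0 0 -0.122" --pt "0.3 0 0 0 -0.1" --pt "0.3 0 0 0 0"

```text
clock: 10.52
eef_pos: [549.6, 142.2, 226.9]
tool_rot: [-3.123, 0.051, -3.137]
force: [-0.6, 1.0, 0.3]
width: 55.6
```

```bash
python3 -c "
from h import *
to(571.7,-163.4,180,3.10)"
```

```text
t 10.52 eef [549.6 142.2 226.9] rot [-3.123  0.051 -3.137] q [ 0.23  0.59 -0.88  1.76  0.58  1.03  0.71] F [-0.6  1.   0.3] T [ 0.02  0.01 -0.05] w 55.6
tool shift mm [ -18.3 -304.7   53.7] roll 0.046
```

Emit:
send_rows --pt "0.3 -0.0015 -0.02 0.002 0" --pt "0.3 -0.0015 -0.025 0.002 0" --pt "0.3 -0.0015 -0.025 0.002 0" --pt "0.3 -0.0015 -0.025 0.002 0" --pt "0.3 -0.0015 -0.025 0.002 0" --pt "0.3 -0.0015 -0.025 0.002 0" --pt "0.3 -0.0015 -0.025 0.002 0" --pt "0.3 -0.0015 -0.025 0.002 0" --pt "0.3 -0.0015 -0.025 0.002 0" --pt "0.3 -0.0015 -0.025 0.002 0" --pt "0.3 -0.0015 -0.025 0.002 0" --pt "0.3 0 -0.025 0 0"

```text
clock: 11.52
eef_pos: [565.0, -161.1, 213.3]
tool_rot: [-3.124, 0.057, 3.117]
force: [0.5, -0.2, 0.6]
width: 55.9
```

```bash
cat >> h.py <<'E'
def axis():
    s=read_state(); R=Ro.from_euler('xyz',s['tool_rot']).as_matrix(); print('tool z axis',R[:,2].round(3),'clock',round(s['clock'],2))
E
python3 -c "
from h import *
to(571.7,-163.4,180,3.10);axis()"
```

```text
t 11.52 eef [ 565.  -161.1  213.3] rot [-3.124  0.057  3.117] q [ 0.78  0.63 -0.89  1.73  0.6   1.    1.22] F [ 0.5 -0.2  0.6] T [ 0.04 -0.    0.03] w 55.9
tool shift mm [-4.9 -1.5 33.7] roll 0.017
tool z axis [ 0.056 -0.019 -0.998] clock 11.52
```

```bash
python3 -c "
from h import *
to(574.2,-164.3,150,3.10)"
```

```text
t 11.52 eef [ 565.  -161.1  213.3] rot [-3.124  0.057  3.117] q [ 0.78  0.63 -0.89  1.73  0.6   1.    1.22] F [ 0.5 -0.2  0.6] T [ 0.04 -0.    0.03] w 55.9
tool shift mm [-5.7 -1.9 63.8] roll 0.017
```

Emit:
send_rows --pt "0.3 -0.003 -0.001 0.016 0.017" --pt "0.3 -0.003 -0.001 0.016 0" --pt "0.3 0 0 0.016 0" --pt "0.3 0 0 0.015 0" --pt "0.3 0 0 0 0" --pt "0.3 0 0 0 0"

```text
clock: 12.02
eef_pos: [574.0, -175.4, 147.0]
tool_rot: [-3.119, 0.056, 3.074]
force: [0.4, 0.8, 0.3]
width: 55.4
```

```bash
python3 - <<'E'
from h import *
to(574.2,-164.3,85,3.10)
s=read_state();R=Ro.from_euler('xyz',s['tool_rot']).as_matrix()
for n in('scene','top'):
    p=get_image(n); X,u,v=cloud(p); L=(X-s['eef_pos'])@R
    k=(abs(L[:,0])<40)&(abs(L[:,1])<60)&(L[:,2]>-80)&(L[:,2]<10)
    print(n,k.sum(),L[k].mean(0).round(1),L[k].min(0).round(1),L[k].max(0).round(1))
    cv2.imwrite(f'pics/g7{n}.png',cv2.resize(bright(p['image'])[130:240,140:350] if n=='scene' else bright(p['image'])[110:230,250:380],None,fx=3.5,fy=3.5,interpolation=cv2.INTER_CUBIC))
E
```

```text
t 12.02 eef [ 574.  -175.4  147. ] rot [-3.119  0.056  3.074] q [ 0.73  0.72 -0.81  1.77  0.69  0.89  1.12] F [0.4 0.8 0.3] T [0.04 0.03 0.  ] w 55.4
tool shift mm [ 4.  12.4 61.6] roll -0.026
scene 266 [ -3.    4.6 -38. ] [-12.6 -54.5 -80. ] [16.1 51.2  9.6]
top 85 [  9.8  12.5 -25.7] [ -2.1 -39.9 -79.9] [17.7 55.9  9.6]
```

View pics/g7scene.png

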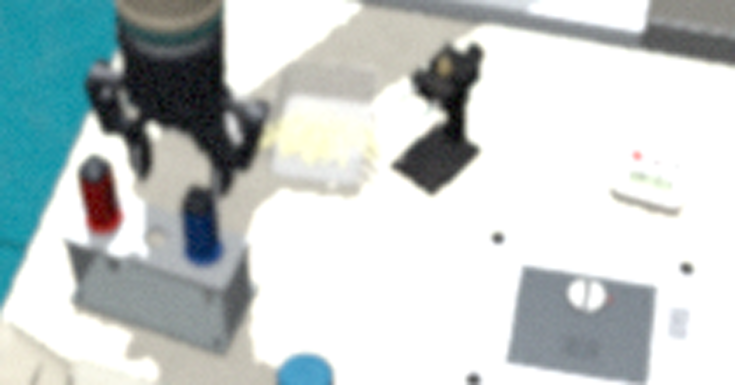

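View pics/g7top.png

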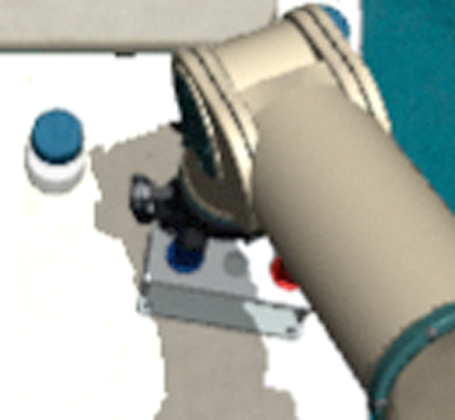

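Emit:
send_rows --pt "0.3 0.001 0.006 0 0" --pt "0.3 0 0.005 0 0" --pt "0.3 0 0 0 0" --pt "0.3 0 0 0 0"

```text
clock: 12.45
eef_pos: [575.8, -161.7, 150.4]
tool_rot: [-3.119, 0.062, 3.076]
force: [0.4, -1.1, 0.0]
width: 55.7
```

```bash
python3 - <<'E'
from h import *
to(574.2,-164.3,85,3.10)
E
```

```text
t 12.45 eef [ 575.8 -161.7  150.4] rot [-3.119  0.062  3.076] q [ 0.71  0.71 -0.81  1.78  0.69  0.89  1.1 ] F [ 0.4 -1.1  0. ] T [-0.01  0.08  0.04] w 55.7
tool shift mm [ 5.4 -1.2 65.2] roll -0.024
```

Emit:
send_rows --pt "0.3 0.0006 0 0.009 0" --pt "0.3 0.0006 0 0.009 0" --pt "0.3 0.0006 0 0.009 0" --pt "0.3 0.0006 0 0.009 0" --pt "0.3 0.0006 0 0.009 0" --pt "0.3 0.0006 0 0.008 0" --pt "0.3 0.0006 0 0.006 0" --pt "0.3 0 0 0.003 0" --pt "0.3 0 0 0 0"

```text
clock: 13.2
eef_pos: [574.3, -163.6, 80.4]
tool_rot: [-3.119, 0.06, 3.075]
force: [-1.2, -0.1, -0.5]
width: 55.1
```

```bash
python3 - <<'E'
from h import *
to(574.2,-164.3,85,3.10)
p=get_image('scene')
cv2.imwrite(f'pics/g8.png',cv2.resize(bright(p['image'])[130:240,130:260],None,fx=5,fy=5,interpolation=cv2.INTER_CUBIC))
E
```

```text
t 13.2 eef [ 574.3 -163.6   80.4] rot [-3.119  0.06   3.075] q [ 0.67  0.79 -0.73  1.83  0.79  0.76  1.02] F [-1.2 -0.1 -0.5] T [ 0.05  0.08 -0.03] w 55.1
tool shift mm [-0.2 -0.8 -4.6] roll -0.025
```

View pics/g8.png

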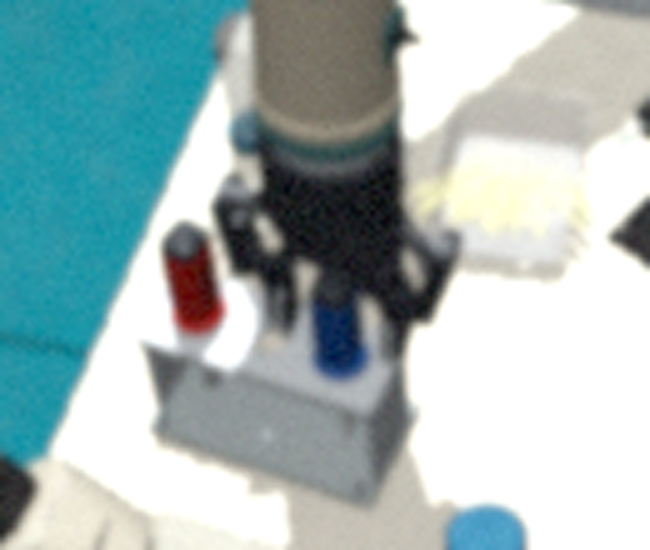

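Emit:
send_rows --pt "-1 0 0 -0.002 0" --pt "-1 0 0 0 0" --pt "-1 0 0 0 0" --pt "-1 0 0 0 0" --pt "-1 0 0 0 0" --pt "-1 0 0 0 0" --pt "-1 0 0 0 0"

```text
clock: 13.83
eef_pos: [575.4, -163.7, 84.7]
tool_rot: [-3.118, 0.063, 3.075]
force: [-0.6, -0.9, -1.5]
width: 23.4
```

```bash
python3 - <<'E'
from h import *
to(574.2,-164.3,85,3.10);axis()
E
```

```text
t 13.83 eef [ 575.4 -163.7   84.7] rot [-3.118  0.063  3.075] q [ 0.67  0.79 -0.73  1.83  0.79  0.77  1.02] F [-0.6 -0.9 -1.5] T [ 0.05  0.06 -0.03] w 23.4
tool shift mm [ 1.2 -0.7 -0.4] roll -0.025
tool z axis [ 0.061 -0.028 -0.998] clock 13.83
```

Emit:
send_rows --pt "-1 -0.0004 -0.0001 -0.006 0" --pt "-1 -0.0006 -0.0002 -0.01 0" --pt "-1 -0.0006 -0.0002 -0.01 0" --pt "-1 -0.0006 -0.0002 -0.01 0" --pt "-1 -0.0006 -0.0002 -0.01 0" --pt "-1 -0.0006 -0.0002 -0.01 0" --pt "-1 -0.0006 -0.0002 -0.01 0" --pt "-1 -0.0006 -0.0002 -0.01 0" --pt "-1 -0.0006 -0.0002 -0.01 0" --pt "-1 -0.0006 -0.0002 -0.01 0" --pt "-1 -0.0006 -0.0002 -0.01 0" --pt "-1 0 0 0 0"

```text
clock: 14.83
eef_pos: [576.0, -162.8, 204.8]
tool_rot: [-3.118, 0.066, 3.076]
force: [0.5, -0.3, -1.4]
width: 23.2
```

```bash
python3 - <<'E'
from h import *
to(523,148,200,3.18);axis()
p=get_image('scene')
cv2.imwrite(f'pics/g9.png',cv2.resize(bright(p['image'])[100:240,130:290],None,fx=4,fy=4,interpolation=cv2.INTER_CUBIC))
E
```

```text
t 14.83 eef [ 576.  -162.8  204.8] rot [-3.118  0.066  3.076] q [ 0.75  0.65 -0.86  1.73  0.62  0.98  1.16] F [ 0.5 -0.3 -1.4] T [0.03 0.06 0.04] w 23.2
tool shift mm [ 73.4 306.5  -7.5] roll -0.104
tool z axis [ 0.064 -0.028 -0.998] clock 14.83
```

View pics/g9.png

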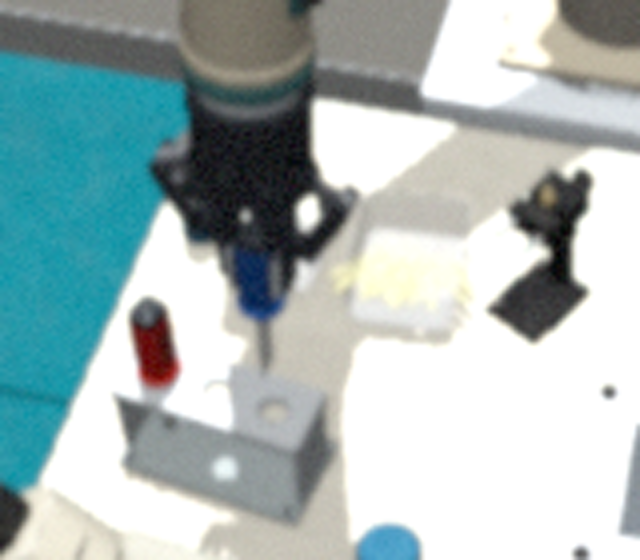

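```bash
python3 - <<'E'
from h import *
for n in('scene','top'):
    p=get_image(n)
    np.savez(f'{n}9.npz',**{k:p[k] for k in('image','z_map','K','dist','R','t')})
    if n=='scene': print(meterprof(p))
ims=[]
for n in('scene','top'):
    p=dict(np.load(n+'9.npz'))
    b=(485,615,85,215); ims.append(grid(cv2.convertScaleAbs(ortho(p,*b,62 if 0 else 60,.33),alpha=1.4),b[1],b[3],.33,10))
cv2.imwrite('pics/o9.png',np.hstack(ims))
E
```

```text
[(-60, 59.5, 84), (-50, 59.1, 86), (-40, 58.8, 84), (-30, 59.2, 91), (-20, 59.3, 98), (-10, 58.8, 85), (0, 58.5, 92), (10, 59.0, 95), (20, 58.4, 97), (30, 58.5, 98), (40, 58.7, 103), (50, 58.8, 94), (60, 59.1, 100), (70, 58.8, 104), (80, 48.4, 211)]
```

View pics/o9.png

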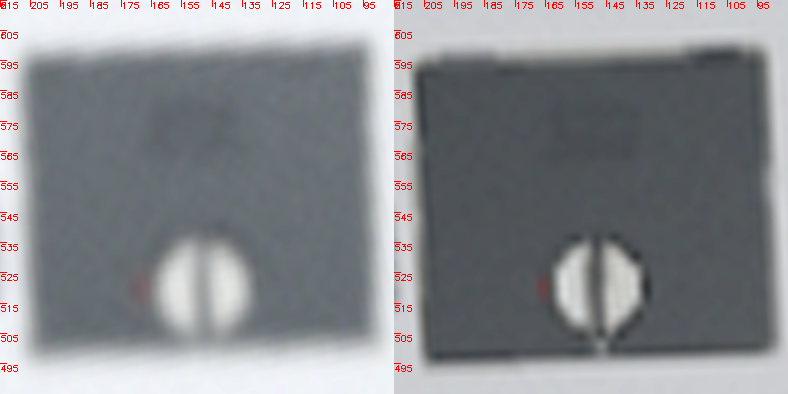

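```bash
python3 - <<'E'
from h import *
from scipy.optimize import minimize
s=.2;b=(495,545,122,172)
rr,cc=np.mgrid[:250,:250]; Xg=b[1]-s*rr; Yg=b[3]-s*cc
for n in('scene','top'):
    p=dict(np.load(n+'9.npz')); g=cv2.cvtColor(ortho(p,*b,61.6,s),cv2.COLOR_BGR2GRAY).astype(float)[:250,:250]
    g=(g-np.percentile(g,20))/(np.percentile(g,97)-np.percentile(g,20))
    def mod(q):
        x,y,a=q[:3]; w=q[3]
        d=np.hypot(Xg-x,Yg-y); m=1/(1+np.exp((d-15)/1.0))
        t=-(Xg-x)*np.sin(a)+(Yg-y)*np.cos(a)
        return m*(1-w*np.exp(-(t/2.5)**2))
    best=None
    for a0 in(-.1,.1):
        r=minimize(lambda q:((mod(q)-g)[(np.hypot(Xg-520,Yg-148)<22)]**2).mean(),[520,148,a0,.6],method='Nelder-Mead',options=dict(maxiter=2000,xatol=1e-3,fatol=1e-7))
        print(n,r.x.round(3),r.fun)
E
```

```text
scene [5.20258e+02 1.48145e+02 2.60000e-02 6.88000e-01] 0.03524960140821843
scene [5.20258e+02 1.48144e+02 2.60000e-02 6.88000e-01] 0.03524960291859993
top [5.20141e+02 1.48049e+02 1.20000e-02 1.09100e+00] 0.024590927966625483
top [5.20142e+02 1.48049e+02 1.30000e-02 1.09100e+00] 0.024590928623695243
```

Emit:
send_rows --pt "-1 0.004 0.014 0 -0.01" --pt "-1 0.006 0.024 0 -0.01" --pt "-1 0.006 0.025 0 -0.01" --pt "-1 0.006 0.025 0 -0.01" --pt "-1 0.006 0.025 0 -0.01" --pt "-1 0.006 0.025 0 -0.01" --pt "-1 0.006 0.025 0 -0.01" --pt "-1 0.006 0.025 0 -0.01" --pt "-1 0.006 0.025 0 0" --pt "-1 0.006 0.025 0 0" --pt "-1 0.004 0.02 0 0" --pt "-1 0.003 0.015 0 0"

```text
clock: 15.98
eef_pos: [498.3, 127.7, 181.0]
tool_rot: [-3.117, 0.04, -3.121]
force: [0.3, 0.2, -1.0]
width: 23.2
```

Emit:
send_rows --pt "-1 0.002 0.01 0 0" --pt "-1 0 0.004 0 0" --pt "-1 0 0 0 0" --pt "-1 0 0 0 0"

```text
clock: 16.32
eef_pos: [489.7, 150.0, 178.9]
tool_rot: [-3.119, 0.035, -3.107]
force: [1.0, -0.1, -1.9]
width: 23.4
```

```bash
python3 - <<'E'
from h import *
to(523.9,149.9,160,3.16);axis()
E
```

```text
t 16.32 eef [489.7 150.  178.9] rot [-3.119  0.035 -3.107] q [ 0.2   0.58 -0.86  1.94  0.62  0.88  0.61] F [ 1.  -0.1 -1.9] T [0.04 0.01 0.  ] w 23.4
tool shift mm [-33.4  -0.8  20.1] roll 0.016
tool z axis [ 0.036 -0.021 -0.999] clock 16.32
```

Emit:
send_rows --pt "-1 -0.008 0 0.003 0.008" --pt "-1 -0.008 0 0.003 0.008" --pt "-1 -0.008 0 0.003 0" --pt "-1 -0.008 0 0 0" --pt "-1 -0.001 0 0 0" --pt "-1 0 0 0 0" --pt "-1 0 0 0 0"

```text
clock: 16.9
eef_pos: [528.6, 145.2, 168.5]
tool_rot: [-3.117, 0.034, -3.133]
force: [-0.3, 0.3, -0.8]
width: 23.3
```

```bash
python3 - <<'E'
from h import *
to(523.9,149.9,160,3.16);axis()
s=read_state()
f=[]
for n in('scene','top'):
    p=get_image(n); np.savez(f'{n}10.npz',**{k:p[k] for k in('image','z_map','K','dist','R','t')})
    e=s['eef_pos']; a=proj(p,[e+[0,0,44],e-[0,0,68.7]]); print(n,a)
    u,v=a[1].astype(int); f.append(cv2.resize(bright(p['image'])[v-45:v+25,u-30:u+30],None,fx=6,fy=6,interpolation=cv2.INTER_CUBIC)); print(u-30,v-45)
cv2.imwrite('pics/g10.png',np.hstack(f))
E
```

```text
t 16.9 eef [528.6 145.2 168.5] rot [-3.117  0.034 -3.133] q [ 0.19  0.64 -0.83  1.86  0.64  0.91  0.62] F [-0.3  0.3 -0.8] T [ 0.08 -0.01 -0.04] w 23.3
tool shift mm [4.9 5.  8.3] roll -0.01
tool z axis [ 0.034 -0.024 -0.999] clock 16.9
scene [[312.60892573 183.66123092]
 [307.35103242 208.09706032]]
277 163
top [[192.62347447 183.33764317]
 [198.18352768 192.54283946]]
168 147
```

View pics/g10.png

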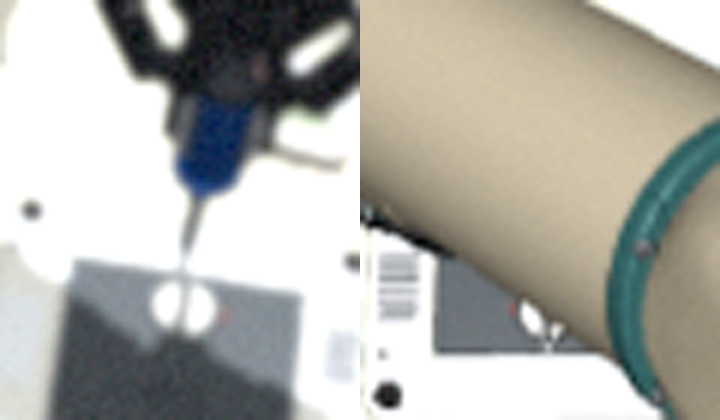

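```bash
cat >> h.py <<'E'
def shaft(p,guess_tip,guess_top,lo,hi,dark=True):
    """fit line through shaft: sample perpendicular (column) profile between fractions lo..hi of tip->top guess pixels"""
    a,b=np.array(guess_tip),np.array(guess_top)
    g=cv2.cvtColor(p['image'],cv2.COLOR_BGR2GRAY).astype(np.float32)
    rows=np.arange(np.ceil(a[1]+(b[1]-a[1])*lo),a[1]+(b[1]-a[1])*hi,-1); out=[]
    for v in rows:
        uc=a[0]+(b[0]-a[0])*(v-a[1])/(b[1]-a[1])
        us=np.arange(uc-4.5,uc+4.51,.25).astype(np.float32)
        pr=cv2.remap(g,us[None],np.full_like(us,v)[None],cv2.INTER_LINEAR)[0]
        bg=np.median(np.r_[pr[:5],pr[-5:]]); wt=np.clip(bg-pr-8,0,None)
        out.append((v,(wt*us).sum()/max(wt.sum(),1e-6),wt.max()))
    return np.array(out)
E
python3 - <<'E'
from h import *
p=dict(np.load('scene10.npz'))
o=shaft(p,(307.4,208.1),(312.0,184),.15,.55); print(o.round(2))
E
```

```text
[[205.   307.46  44.25]
 [204.   307.63  61.88]
 [203.   307.75  77.56]
 [202.   307.96  84.12]
 [201.   308.23  82.75]
 [200.   308.5   80.94]
 [199.   308.8   81.25]
 [198.   309.11  83.75]
 [197.   309.39  82.47]
 [196.   309.91  80.62]
 [195.   310.53  78.25]]
```

```bash
python3 - <<'E'
from h import *
p=dict(np.load('scene10.npz'))
o=shaft(p,(307.4,208.1),(312.0,184),.15,.45)[1:]
f=np.polyfit(o[:,0],o[:,1],1); print(f)
e=np.array([528.6,145.2,168.5])
# candidates: tip x assumed -> find y such that the projection lies on line
from scipy.optimize import brentq
for tx in(520,523,526):
  for z in (99.8,150):
    y=brentq(lambda y:(lambda q:q[0]-np.polyval(f,q[1]))(proj(p,[[tx,y,z]])[0]),100,200); print(tx,z,y)
E
```

```text
[-2.52789089e-01  3.59093919e+02]
520 99.8 143.33079469872487
520 150 144.4354261267636
523 99.8 143.14982860382295
523 150 144.25421778072362
526 99.8 142.9688822188183
526 150 144.07302909473847
```

Emit:
send_rows --pt "-1 0.0015 0.0025 0.004 -0.01" --pt "-1 0.0013 0.0024 0.004 0" --pt "-1 0.0002 0.0001 0.005 0" --pt "-1 0.0002 0.0001 0.005 0" --pt "-1 0.0002 0.0001 0.005 0" --pt "-1 0.0002 0.0001 0.004 0" --pt "-1 0.0001 0.0001 0.003 0" --pt "-1 0 0 0 0" --pt "-1 0 0 0 0"

```text
clock: 17.75
eef_pos: [523.2, 150.8, 134.9]
tool_rot: [-3.116, 0.032, -3.119]
force: [-0.7, -0.4, -0.6]
width: 23.1
```

```bash
python3 - <<'E'
from h import *
to(525.7,150.2,134.5,3.16);axis()
p=get_image('scene'); np.savez('scene11.npz',**{k:p[k] for k in('image','z_map','K','dist','R','t')})
i=p['image']
cv2.imwrite('pics/g11.png',cv2.resize(bright(i)[170:230,280:340],None,fx=9,fy=9,interpolation=cv2.INTER_CUBIC))
E
```

```text
t 17.75 eef [523.2 150.8 134.9] rot [-3.116  0.032 -3.119] q [ 0.15  0.68 -0.8   1.9   0.7   0.85  0.58] F [-0.7 -0.4 -0.6] T [ 0.01  0.06 -0.02] w 23.1
tool shift mm [-2.5 -0.6  0.5] roll 0.004
tool z axis [ 0.033 -0.025 -0.999] clock 17.75
```

View pics/g11.png

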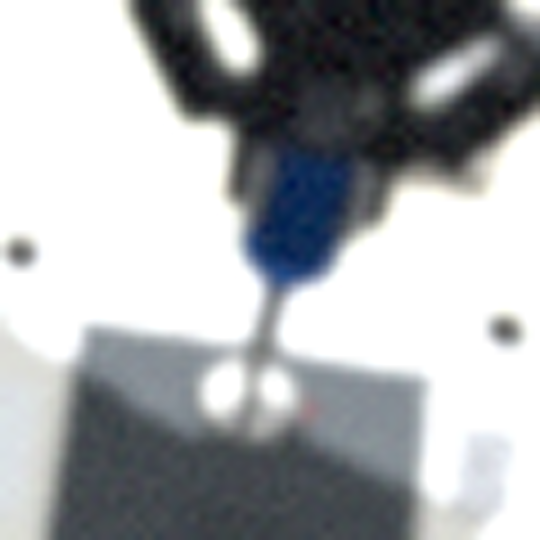

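```bash
python3 - <<'E'
from h import *
from scipy.optimize import brentq
p=dict(np.load('scene11.npz'))
e=np.array([523.2,150.8,134.9]); q=proj(p,[e+[-5.5,-2,-68.7],e+[-3,1,44]]); print(q)
print(proj(p,[[520.2,148.1,61.6],[520.2,148.1,66.2]]))
o=shaft(p,q[0],q[1],.0,.55); print(o.round(2))
g=o[(o[:,0]>=203)&(o[:,0]<=208)]; f=np.polyfit(g[:,0],g[:,1],1); print(f)
for z in(62,66,100):
    print(z,brentq(lambda y:(lambda r:r[0]-np.polyval(f,r[1]))(proj(p,[[518,y,z]])[0]),100,200))
E
```

```text
[[307.70239395 211.91982161]
 [313.82951334 189.37053939]]
[[307.14825284 213.46078152]
 [307.34215196 212.57300307]]
[[212.   308.83  25.09]
 [211.   310.02  22.25]
 [210.   308.9   12.45]
 [209.   308.35  28.  ]
 [208.   308.1   49.56]
 [207.   308.6   67.84]
 [206.   309.04  80.28]
 [205.   309.34  80.84]
 [204.   309.64  79.33]
 [203.   310.03  81.38]
 [202.   310.67  82.84]
 [201.   311.36  76.97]
 [200.   311.88  63.16]]
[-3.74006871e-01  3.85984516e+02]
62 145.74250643472823
66 146.07602440466243
100 148.9116762872547
```

Emit:
send_rows --pt "-1 -0.0015 -0.0004 0.001 0" --pt "-1 -0.001 -0.0003 0.001 0" --pt "-1 0 0 0.002 0" --pt "-1 0 0 0.002 0" --pt "-1 0 0 0.002 0" --pt "-1 0 0 0 0"

```text
clock: 18.3
eef_pos: [527.3, 149.8, 127.1]
tool_rot: [-3.117, 0.034, -3.12]
force: [-0.5, 1.1, -0.9]
width: 23.3
```

```bash
python3 - <<'E'
from h import *
to(525.7,150.2,125.2,3.16);axis()
print(read_state()['tau'].round(2))
E
```

```text
t 18.3 eef [527.3 149.8 127.1] rot [-3.117  0.034 -3.12 ] q [ 0.15  0.69 -0.79  1.89  0.71  0.84  0.57] F [-0.5  1.1 -0.9] T [0.05 0.07 0.05] w 23.3
tool shift mm [1.7 0.4 1.8] roll 0.003
tool z axis [ 0.035 -0.024 -0.999] clock 18.3
[-2.000e-02 -4.881e+01 -9.430e+00 -1.391e+01  2.000e-01  5.000e-02
 -2.000e-02]
```

Emit:
send_rows --pt "-1 0.001 0.0 0.001 0" --pt "-1 0 0 0.002 0" --pt "-1 0 0 0 0"

```text
clock: 18.55
eef_pos: [526.4, 150.0, 123.8]
tool_rot: [-3.117, 0.034, -3.12]
force: [-0.3, -0.5, -1.2]
width: 23.3
```

Emit:
send_rows --pt "-1 0 0 0.002 0" --pt "-1 0 0 0.002 0" --pt "-1 0 0 0 0"

```text
clock: 18.8
eef_pos: [526.5, 150.1, 120.3]
tool_rot: [-3.117, 0.035, -3.12]
force: [-0.7, -1.0, 2.9]
width: 23.1
```

```bash
python3 - <<'E'
from h import *
to(525.7,150.2,118,3.16);axis()
p=get_image('scene')
cv2.imwrite('pics/g12.png',cv2.resize(bright(p['image'])[175:230,285:335],None,fx=10,fy=10,interpolation=cv2.INTER_CUBIC))
E
```

```text
t 18.8 eef [526.5 150.1 120.3] rot [-3.117  0.035 -3.12 ] q [ 0.14  0.7  -0.78  1.9   0.72  0.82  0.56] F [-0.7 -1.   2.9] T [-0.2   0.37 -0.02] w 23.1
tool shift mm [0.9 0.1 2.3] roll 0.004
tool z axis [ 0.035 -0.024 -0.999] clock 18.8
```

View pics/g12.png

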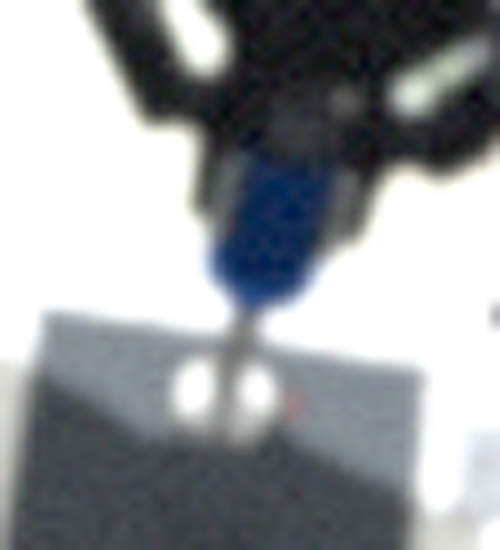

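Emit:
send_rows --pt "-1 0 0 0.003 0" --pt "-1 0 0 0.003 0" --pt "-1 0 0 0.001 0"

```text
clock: 19.1
eef_pos: [526.8, 150.4, 115.9]
tool_rot: [-3.115, 0.037, -3.12]
force: [-4.0, -1.7, 14.5]
width: 23.2
```

Emit:
send_rows --pt "-1 0 -0.0008 0.0015 0.1" --pt "-1 0 -0.0008 0.0015 0.1" --pt "-1 0 -0.0008 0.0015 0.1" --pt "-1 0 -0.0008 0.0015 0.1"

```text
clock: 19.43
eef_pos: [527.1, 147.8, 116.0]
tool_rot: [-3.132, 0.049, 2.748]
force: [-5.4, -1.1, 15.1]
width: 23.2
```

```bash
python3 - <<'E'
from h import *
to(525.7,150.2,116,1.60);axis()
E
```

```text
t 19.43 eef [527.1 147.8 116. ] rot [-3.132  0.049  2.748] q [ 0.08  0.67 -0.66  1.91  0.66  0.76  0.21] F [-5.4 -1.1 15.1] T [-0.62  1.28 -0.02] w 23.2
tool shift mm [ 2.2  1.6 -0.1] roll 1.148
tool z axis [ 0.042 -0.028 -0.999] clock 19.43
```

Emit:
send_rows --pt "-1 0.0003 -0.0008 0.0013 0.1" --pt "-1 0.0003 -0.0008 0.0013 0.1" --pt "-1 0.0 -0.0008 0.0013 0.1" --pt "-1 0 -0.0008 0.0013 0.1"

```text
clock: 19.77
eef_pos: [525.1, 145.1, 116.1]
tool_rot: [3.13, 0.054, 2.328]
force: [-3.9, -1.2, 12.3]
width: 23.1
```

```bash
python3 - <<'E'
from h import *
to(525.7,150.2,116,1.60);axis()
p=get_image('scene')
cv2.imwrite('pics/g13.png',cv2.resize(bright(p['image'])[175:230,285:335],None,fx=10,fy=10,interpolation=cv2.INTER_CUBIC))
E
```

```text
t 19.77 eef [525.1 145.1 116.1] rot [3.13  0.054 2.328] q [ 0.01  0.64 -0.54  1.93  0.57  0.71 -0.14] F [-3.9 -1.2 12.3] T [-0.34  1.12  0.02] w 23.1
tool shift mm [ 3.3  4.  -0. ] roll 0.728
tool z axis [ 0.045 -0.031 -0.998] clock 19.77
```

View pics/g13.png

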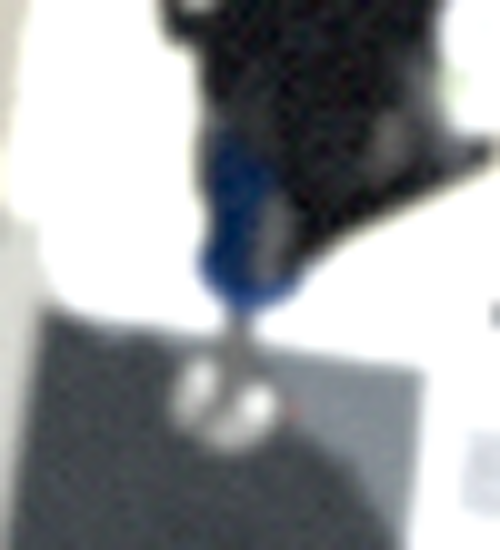

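Emit:
send_rows --pt "-1 0.0005 -0.0008 0.0015 0.1" --pt "-1 0.0003 -0.0008 0.0015 0.1" --pt "-1 0.0 -0.0008 0.0015 0.1" --pt "-1 0 -0.0008 0.0015 0.1"

```text
clock: 20.15
eef_pos: [522.0, 143.4, 116.0]
tool_rot: [3.107, 0.05, 1.906]
force: [-4.8, -1.3, 14.6]
width: 23.3
```

```bash
python3 - <<'E'
from h import *
to(525.7,150.2,116,1.56);axis()
E
```

```text
t 20.15 eef [522.  143.4 116. ] rot [3.107 0.05  1.906] q [-0.07  0.61 -0.42  1.94  0.48  0.66 -0.47] F [-4.8 -1.3 14.6] T [-0.29  1.26  0.02] w 23.3
tool shift mm [ 5.2  5.7 -0. ] roll 0.346
tool z axis [ 0.049 -0.035 -0.998] clock 20.15
```

Emit:
send_rows --pt "-1 0.0 -0.0008 0.0015 0.09" --pt "-1 0.0 -0.0008 0.0015 0.09" --pt "-1 0.0 -0.0007 0.0015 0.09" --pt "-1 0 -0.0005 0.0015 0.05" --pt "-1 0 0 0.0013 0.02"

```text
clock: 20.57
eef_pos: [518.9, 143.1, 116.0]
tool_rot: [3.087, 0.038, 1.547]
force: [-5.1, -0.7, 12.6]
width: 23.7
```

```bash
python3 - <<'E'
from h import *
to(525.7,150.2,116,1.56);axis()
p=get_image('scene')
cv2.imwrite('pics/g14.png',cv2.resize(bright(p['image'])[175:230,285:335],None,fx=10,fy=10,interpolation=cv2.INTER_CUBIC))
E
```

```text
t 20.57 eef [518.9 143.1 116. ] rot [3.087 0.038 1.547] q [-0.15  0.59 -0.31  1.95  0.4   0.62 -0.76] F [-5.1 -0.7 12.6] T [-0.32  1.14  0.02] w 23.7
tool shift mm [7.3 6.6 0.1] roll -0.013
tool z axis [ 0.054 -0.039 -0.998] clock 20.57
```

View pics/g14.png

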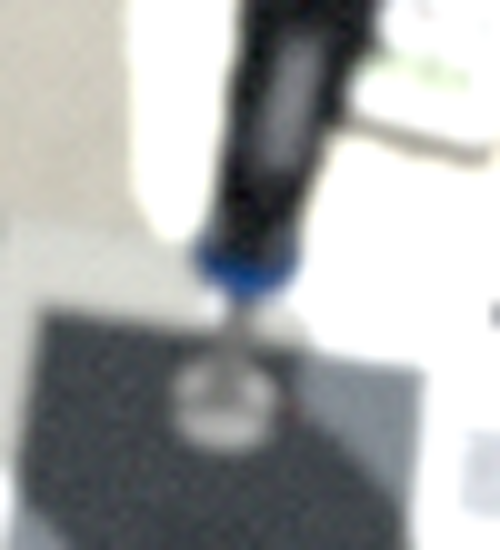

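Emit:
send_rows --pt "-1 0 -0.0003 0.0015 0.04" --pt "-1 0 -0.0002 0.0015 0.03" --pt "-1 0 0 -0.002 0" --pt "-1 -0.0001 0.0002 -0.004 0" --pt "-1 -0.0002 0.0003 -0.005 0" --pt "-1 -0.0003 0.0004 -0.008 0" --pt "-1 -0.0004 0.0005 -0.01 0" --pt "-1 -0.0004 0.0005 -0.01 0" --pt "-1 -0.0004 0.0005 -0.01 0" --pt "-1 -0.0004 0.0005 -0.01 0"

```text
clock: 21.45
eef_pos: [516.3, 143.0, 178.9]
tool_rot: [3.085, 0.036, 1.476]
force: [1.1, 0.1, -0.9]
width: 23.6
```

```bash
python3 - <<'E'
from h import *
to(525.7,150.2,200,3.076);axis()
p=get_image('scene');print(meterprof(p))
cv2.imwrite('pics/g15.png',cv2.resize(bright(p['image'])[165:230,275:335],None,fx=9,fy=9,interpolation=cv2.INTER_CUBIC))
E
```

```text
t 21.45 eef [516.3 143.  178.9] rot [3.085 0.036 1.476] q [-0.13  0.5  -0.34  1.9   0.32  0.77 -0.75] F [ 1.1  0.1 -0.9] T [ 0.07  0.06 -0.04] w 23.6
tool shift mm [  7.3   9.9 -20.8] roll -1.6
tool z axis [ 0.053 -0.041 -0.998] clock 21.45
[(-60, 59.2, 80), (-50, 58.7, 92), (-40, 59.0, 92), (-30, 58.6, 95), (-20, 58.4, 85), (-10, 58.7, 94), (0, 58.4, 84), (10, 58.5, 100), (20, 58.6, 96), (30, 58.4, 100), (40, 58.5, 93), (50, 59.1, 96), (60, 58.9, 100), (70, 58.7, 103), (80, 48.5, 212)]
```

View pics/g15.png

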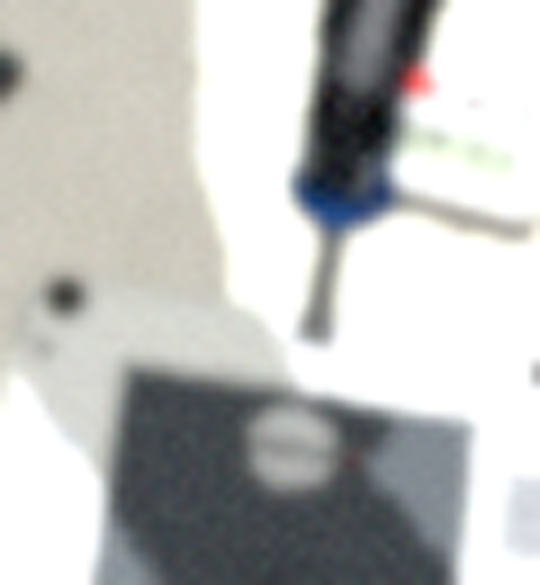

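```bash
python3 - <<'E'
from h import *
H={'b':[], 's':[]}
ps=[get_image('scene') for _ in range(4)]
hs=[];cs=[]
for p in ps:
    X,u,v=cloud(p); d=np.hypot(X[:,0]-520.2,X[:,1]-148.1)
    k=(X[:,2]>40)&(X[:,2]<75)
    hs+=list(X[k&(d<9)][:,2]); cs+=list(X[k&(d>20)&(d<45)&(X[:,0]>500)][:,2])
print('now head',np.mean(hs),np.std(hs)/len(hs)**.5,'cover',np.mean(cs),len(hs))
p=dict(np.load('scene9.npz'));X,u,v=cloud(p); d=np.hypot(X[:,0]-520.2,X[:,1]-148.1);k=(X[:,2]>40)&(X[:,2]<75)
print('before',X[k&(d<9)][:,2].mean(),X[k&(d>20)&(d<45)&(X[:,0]>500)][:,2].mean())
im=ortho(ps[-1],495,545,122,172,59.5,.125); cv2.imwrite('pics/o16.png',cv2.convertScaleAbs(im,alpha=2))
E
```

```text
now head 59.1701852808074 0.2683198864854722 cover 58.58413550567967 97
before 61.43141402064563 58.62424392623283
```

View pics/o16.png

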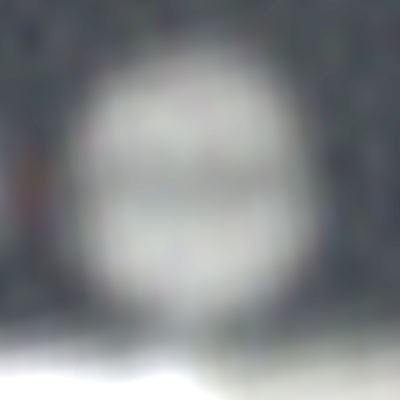

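Emit:
send_rows --pt "-1 0 0 -0.005 -0.1" --pt "-1 0 0 -0.005 -0.1" --pt "-1 0 0 -0.005 -0.1" --pt "-1 0 0 -0.005 -0.1" --pt "-1 0 0 -0.005 -0.1" --pt "-1 0 0 -0.005 -0.1" --pt "-1 0 0 0 -0.1" --pt "-1 0 0 0 -0.1" --pt "-1 0 0 0 -0.1" --pt "-1 0 0 0 -0.1" --pt "-1 0 0 0 -0.1" --pt "-1 0 0 0 -0.1"

```text
clock: 22.7
eef_pos: [508.0, 141.2, 199.7]
tool_rot: [-3.111, 0.05, 2.736]
force: [-0.4, 0.3, -1.1]
width: 23.3
```

Emit:
send_rows --pt "-1 0 0 0 -0.1" --pt "-1 0 0 0 -0.1" --pt "-1 0 0 0 -0.1" --pt "-1 0 0 0 -0.07" --pt "-1 0 0 0 0" --pt "-1 0 0 0 0"

```text
clock: 23.2
eef_pos: [505.1, 139.3, 194.7]
tool_rot: [-3.093, 0.025, 3.127]
force: [0.4, 0.1, -1.7]
width: 23.3
```

```bash
python3 - <<'E'
from h import *
to(575,-163,215,3.076);axis()
E
```

```text
t 23.2 eef [505.1 139.3 194.7] rot [-3.093  0.025  3.127] q [ 0.17  0.56 -0.81  1.87  0.57  0.94  0.64] F [ 0.4  0.1 -1.7] T [0.1  0.03 0.02] w 23.3
tool shift mm [ -74.9 -301.8   -3.7] roll 0.051
tool z axis [ 0.024 -0.049 -0.999] clock 23.2
```

Emit:
send_rows --pt "-1 -0.004 -0.015 -0.005 0.01" --pt "-1 -0.006 -0.025 -0.005 0.01" --pt "-1 -0.006 -0.025 -0.005 0.01" --pt "-1 -0.006 -0.025 -0.005 0.01" --pt "-1 -0.006 -0.025 0 0.01" --pt "-1 -0.006 -0.025 0 0" --pt "-1 -0.006 -0.025 0 0" --pt "-1 -0.006 -0.025 0 0" --pt "-1 -0.006 -0.025 0 0" --pt "-1 -0.005 -0.02 0 0" --pt "-1 -0.004 -0.015 0 0" --pt "-1 -0.003 -0.01 0 0"

```text
clock: 24.2
eef_pos: [551.4, -131.2, 225.5]
tool_rot: [-3.096, 0.022, 3.057]
force: [0.3, 0.5, -2.6]
width: 23.8
```

Emit:
send_rows --pt "-1 0 -0.005 0 0" --pt "-1 0 0 0 0" --pt "-1 0 0 0 0"

```text
clock: 24.45
eef_pos: [550.5, -138.5, 224.8]
tool_rot: [-3.096, 0.02, 3.05]
force: [-0.4, 0.4, -2.3]
width: 23.4
```

```bash
python3 - <<'E'
from h import *
to(575,-163,215,3.076);axis()
E
```

```text
t 24.45 eef [ 550.5 -138.5  224.8] rot [-3.096  0.02   3.05 ] q [ 0.68  0.58 -0.81  1.74  0.54  1.03  1.15] F [-0.4  0.4 -2.3] T [0.08 0.06 0.03] w 23.4
tool shift mm [-26.4 -21.6  11.3] roll -0.026
tool z axis [ 0.016 -0.047 -0.999] clock 24.45
```

Emit:
send_rows --pt "-1 -0.008 -0.006 0 0" --pt "-1 -0.008 -0.006 0 0" --pt "-1 -0.007 -0.005 0.005 0" --pt "-1 -0.004 -0.002 0.008 0" --pt "-1 -0.001 0 0.008 0" --pt "-1 0 0 0.006 0" --pt "-1 0 0 0 0" --pt "-1 0 0 0 0"

```text
clock: 25.12
eef_pos: [580.4, -157.9, 195.5]
tool_rot: [-3.099, 0.019, 3.057]
force: [-1.1, -0.2, -1.2]
width: 23.7
```

```bash
python3 - <<'E'
from h import *
to(578.4,-159.9,175,3.076);axis()
s=read_state();e=s['eef_pos']
f=[]
for n in('scene','top'):
    p=get_image(n); np.savez(f'{n}17.npz',**{k:p[k] for k in('image','z_map','K','dist','R','t')})
    a=proj(p,[e+[-6.7,-3.2,-68.7],e+[-1.7,2.1,44],[571.7,-163.4,88]]); print(n,a.round(1))
    u,v=a[0].astype(int); i=bright(p['image']).copy(); f.append(cv2.resize(i[v-40:v+25,u-30:u+30],None,fx=6,fy=6,interpolation=cv2.INTER_CUBIC)); print(u-30,v-40)
cv2.imwrite('pics/g17.png',np.hstack(f))
E
```

```text
t 25.12 eef [ 580.4 -157.9  195.5] rot [-3.099  0.019  3.057] q [ 0.66  0.66 -0.77  1.68  0.58  1.02  1.17] F [-1.1 -0.2 -1.2] T [0.07 0.04 0.03] w 23.7
tool shift mm [ 2.2 -1.3 20.5] roll -0.019
tool z axis [ 0.015 -0.044 -0.999] clock 25.12
scene [[197.5 194.9]
 [195.7 171. ]
 [198.  202.2]]
167 154
top [[302.7 178.4]
 [305.2 165.7]
 [302.1 182.3]]
272 138
```

View pics/g17.png

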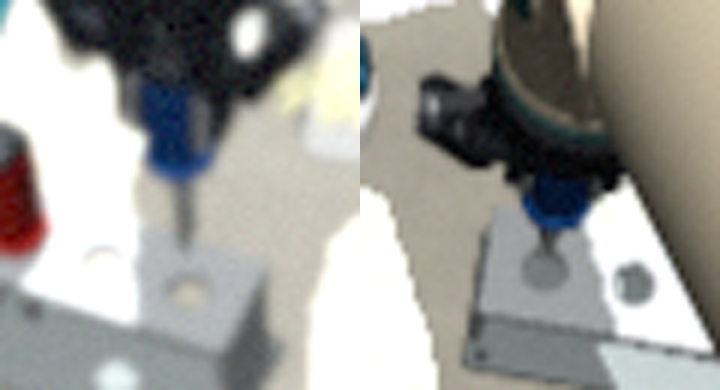

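Emit:
send_rows --pt "-1 0.0012 -0.001 0.006 -0.019" --pt "-1 0.001 -0.0005 0.006 0" --pt "-1 0 0 0.006 0" --pt "-1 0 0 0.005 0" --pt "-1 0 0 0.004 0" --pt "-1 0 0 0 0" --pt "-1 0 0 0 0"

```text
clock: 25.8
eef_pos: [578.0, -160.8, 166.9]
tool_rot: [-3.097, 0.019, 3.078]
force: [-0.4, 0.3, -1.3]
width: 23.5
```

```bash
python3 - <<'E'
from h import *
to(578.4,-159.9,160,3.076);axis()
s=read_state();e=s['eef_pos']
f=[]
for n in('scene','top'):
    p=get_image(n)
    a=proj(p,[e+[-6.7,-3.2,-68.7],[571.7,-163.4,88]]); print(n,a.round(1))
    u,v=a[0].astype(int); i=bright(p['image']).copy(); f.append(cv2.resize(i[v-20:v+20,u-20:u+20],None,fx=9,fy=9,interpolation=cv2.INTER_CUBIC)); print(u-20,v-20)
cv2.imwrite('pics/g18.png',np.hstack(f))
E
```

```text
t 25.8 eef [ 578.  -160.8  166.9] rot [-3.097  0.019  3.078] q [ 0.66  0.69 -0.76  1.72  0.62  0.96  1.16] F [-0.4  0.3 -1.3] T [0.06 0.03 0.02] w 23.5
tool shift mm [-0.2  1.2  6.8] roll 0.002
tool z axis [ 0.017 -0.045 -0.999] clock 25.8
scene [[197.6 200. ]
 [198.  202.2]]
177 179
top [[302.6 181.6]
 [302.1 182.3]]
282 161
```

View pics/g18.png

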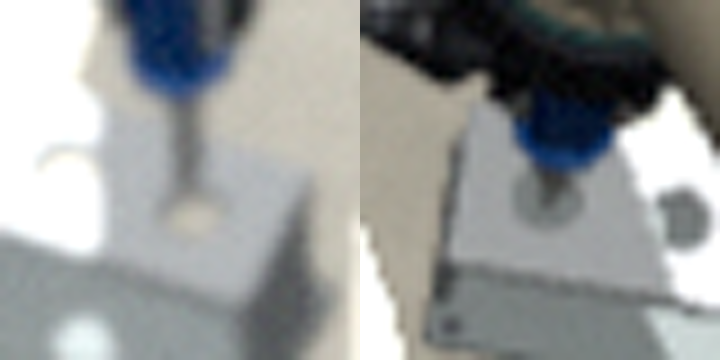

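Emit:
send_rows --pt "-1 0.0 0.001 0.005 0" --pt "-1 0.0002 0 0.005 0" --pt "-1 0.0003 0 0.005 0" --pt "-1 0.0003 0 0.005 0" --pt "-1 0 0 0 0"

```text
clock: 26.32
eef_pos: [578.4, -160.5, 145.9]
tool_rot: [-3.097, 0.022, 3.078]
force: [-1.1, -0.3, -0.7]
width: 23.5
```

Emit:
send_rows --pt "-1 0.0003 0.0 0.005 0" --pt "-1 0.0003 0 0.005 0" --pt "-1 0.0003 0 0.005 0" --pt "-1 0 0 0 0"

```text
clock: 26.65
eef_pos: [577.6, -161.2, 128.9]
tool_rot: [-3.097, 0.021, 3.078]
force: [0.5, -0.1, -1.1]
width: 23.5
```

```bash
python3 - <<'E'
from h import *
to(575.2,-163.5,84.7,3.076);axis()
s=read_state();e=s['eef_pos']
f=[]
for n in('scene','top'):
    p=get_image(n)
    a=proj(p,[[571.7,-163.4,88]])
    u,v=a[0].astype(int); i=bright(p['image']).copy(); f.append(cv2.resize(i[v-20:v+20,u-20:u+20],None,fx=9,fy=9,interpolation=cv2.INTER_CUBIC)); print(u-20,v-20)
cv2.imwrite('pics/g19.png',np.hstack(f))
E
```

```text
t 26.65 eef [ 577.6 -161.2  128.9] rot [-3.097  0.021  3.078] q [ 0.64  0.73 -0.72  1.76  0.67  0.89  1.11] F [ 0.5 -0.1 -1.1] T [ 0.04  0.05 -0.03] w 23.5
tool shift mm [ 3.1 -0.5 44.2] roll 0.002
tool z axis [ 0.018 -0.046 -0.999] clock 26.65
177 182
282 162
```

View pics/g19.png

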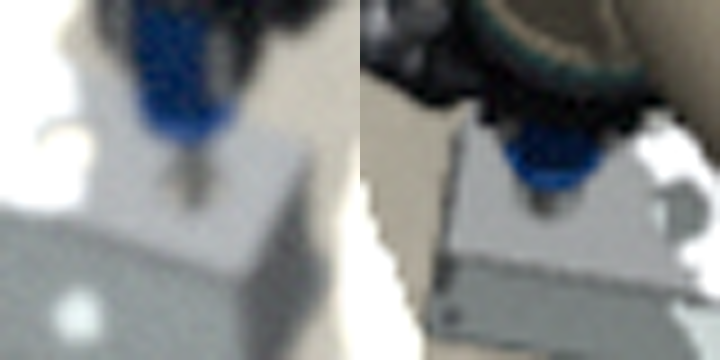

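Emit:
send_rows --pt "-1 0.0004 -0.0001 0.006 0" --pt "-1 0.0004 0 0.006 0" --pt "-1 0.0004 -0.0001 0.006 0" --pt "-1 0.0004 0 0.006 0" --pt "-1 0.0004 -0.0001 0.005 0" --pt "-1 0.0003 0 0.004 0" --pt "-1 0 0 0 0"

```text
clock: 27.33
eef_pos: [576.8, -163.0, 93.6]
tool_rot: [-3.097, 0.023, 3.078]
force: [-0.3, -0.4, -1.0]
width: 23.8
```

```bash
python3 - <<'E'
from h import *
to(575.2,-163.5,84.7,3.076);axis()
E
```

```text
t 27.33 eef [ 576.8 -163.    93.6] rot [-3.097  0.023  3.078] q [ 0.62  0.77 -0.69  1.79  0.72  0.82  1.07] F [-0.3 -0.4 -1. ] T [ 0.04  0.08 -0.04] w 23.8
tool shift mm [ 1.8 -0.2  8.9] roll 0.002
tool z axis [ 0.02  -0.046 -0.999] clock 27.33
```

Emit:
send_rows --pt "-1 0.0006 0 0.003 0" --pt "-1 0.0005 0 0.003 0" --pt "-1 0.0003 0 0.002 0" --pt "-1 0 0 0 0"

```text
clock: 27.67
eef_pos: [575.6, -163.2, 84.7]
tool_rot: [-3.097, 0.023, 3.078]
force: [-0.0, -0.1, -1.8]
width: 23.4
```

Emit:
send_rows --pt "-1 0.0 0 0.0015 0" --pt "-1 0 0 0.0015 0"

```text
clock: 27.83
eef_pos: [576.0, -163.3, 83.8]
tool_rot: [-3.096, 0.024, 3.078]
force: [-6.8, 0.1, 18.4]
width: 23.2
```

Emit:
send_rows --pt "-1 0 0 -0.001 0" --pt "0.0 0 0 0 0" --pt "0.2 0 0 0 0" --pt "0.3 0 0 0 0" --pt "0.3 0 0 0 0" --pt "0.3 0 0 0 0"

```text
clock: 28.33
eef_pos: [577.6, -163.2, 86.5]
tool_rot: [-3.095, 0.028, 3.078]
force: [0.5, 0.3, -1.0]
width: 55.4
```

```bash
python3 - <<'E'
from h import *
to(575.2,-163.5,84.7,3.076);axis()
f=[]
for n in('scene','top'):
    p=get_image(n)
    u,v=proj(p,[[571.7,-163.4,110]])[0].astype(int); f.append(cv2.resize(bright(p['image'])[v-30:v+20,u-25:u+25],None,fx=8,fy=8,interpolation=cv2.INTER_CUBIC))
cv2.imwrite('pics/g20.png',np.hstack(f))
E
```

```text
t 28.33 eef [ 577.6 -163.2   86.5] rot [-3.095  0.028  3.078] q [ 0.62  0.78 -0.68  1.79  0.73  0.8   1.06] F [ 0.5  0.3 -1. ] T [0.07 0.04 0.01] w 55.4
tool shift mm [ 2.4 -0.4  1.8] roll 0.002
tool z axis [ 0.025 -0.048 -0.999] clock 28.33
```

View pics/g20.png

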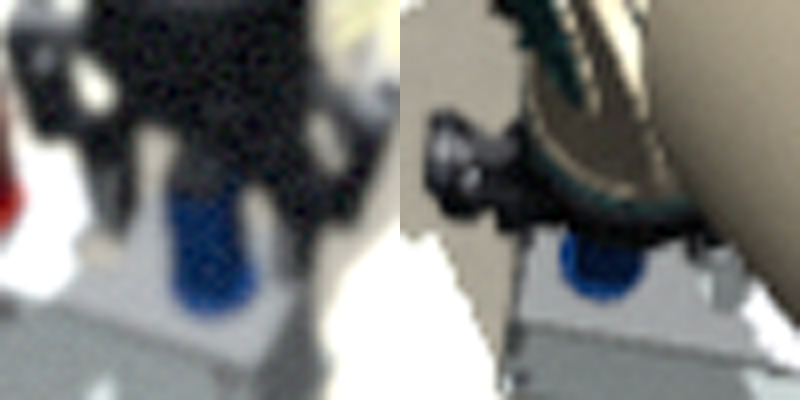

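Emit:
send_rows --pt "0.3 -0.0002 -0.0003 -0.006 0" --pt "0.3 -0.0003 -0.0005 -0.01 0" --pt "0.3 -0.0003 -0.0005 -0.01 0" --pt "0.3 -0.0003 -0.0005 -0.01 0" --pt "0.3 -0.0003 -0.0005 -0.01 0" --pt "0.3 -0.0003 -0.0005 -0.01 0" --pt "0.3 -0.0003 -0.0005 -0.01 0" --pt "0.3 -0.0004 -0.0007 -0.015 0" --pt "0.3 -0.0004 -0.001 -0.02 0" --pt "0.3 0 -0.001 -0.02 0" --pt "0.3 0 0 0 0"

```text
clock: 29.35
eef_pos: [577.4, -163.0, 221.2]
tool_rot: [-3.095, 0.03, 3.079]
force: [0.6, 0.1, -0.9]
width: 55.6
```

Emit:
send_rows --pt "0.3 0.02 0 0 0" --pt "0.3 0.03 0 0 0" --pt "0.3 0.03 0 0 0" --pt "0.3 0.03 0 0 0" --pt "0.3 0.02 0 0 0" --pt "0.3 0 0 0 0" --pt "0.3 0 0 0 0"

```text
clock: 29.93
eef_pos: [442.8, -153.9, 219.3]
tool_rot: [-3.093, 0.035, 3.079]
force: [-0.5, 0.5, 0.1]
width: 55.5
```

```bash
python3 - <<'E'
from fit import *
to(450,-163.5,224.7,3.076)
f=[];P={}
for n in('scene','top'):
    p=get_image(n);P[n]=p
    print(n,[(q,round(float(r[0]['score']),2),np.round(r[0]['box']).tolist()) for q in('timer','bottle_small','driver_flat_grip','driver_cross_grip') for r in [recognise(p,q)] if r])
    cv2.imwrite(f'pics/end_{n}.png',cv2.resize(bright(p['image'])[130:290,140:360],None,fx=3.4,fy=3.4,interpolation=cv2.INTER_CUBIC))
p=P['scene'];print(meterprof(p))
X,u,v=cloud(p); d=np.hypot(X[:,0]-520.2,X[:,1]-148.1);k=(X[:,2]>40)&(X[:,2]<75)
print('head',X[k&(d<9)][:,2].mean(),'cover',X[k&(d>20)&(d<45)&(X[:,0]>500)][:,2].mean())
k=(np.hypot(X[:,0]-572,X[:,1]+163)<30)&(X[:,2]>100); Y=X[k]; print('driver zmax',np.percentile(Y[:,2],97))
for a,b in((95,115),(115,135),(135,150),(150,170)):
    m=(Y[:,2]>a)&(Y[:,2]<b); print(a,b,m.sum(),Y[m].mean(0).round(1))
p0=dict(np.load('scene0.npz'));X,u,v=cloud(p0);k=(np.hypot(X[:,0]-572,X[:,1]+163)<30)&(X[:,2]>100); Y=X[k]; print('at start zmax',np.percentile(Y[:,2],97))
for a,b in((95,115),(115,135),(135,150),(150,170)):
    m=(Y[:,2]>a)&(Y[:,2]<b); print(a,b,m.sum(),Y[m].mean(0).round(1))
E
```

```text
t 29.93 eef [ 442.8 -153.9  219.3] rot [-3.093  0.035  3.079] q [ 0.87  0.44 -0.87  2.01  0.5   0.87  1.23] F [-0.5  0.5  0.1] T [ 0.05 -0.01  0.02] w 55.5
tool shift mm [-7.9 -9.4 -4.7] roll 0.003
scene [('timer', 0.78, [315.0, 171.0, 338.0, 190.0]), ('bottle_small', 0.81, [218.0, 234.0, 238.0, 262.0]), ('driver_flat_grip', 0.47, [192.0, 181.0, 206.0, 211.0]), ('driver_cross_grip', 0.66, [163.0, 172.0, 174.0, 207.0])]
top [('timer', 0.64, [173.0, 248.0, 196.0, 268.0]), ('bottle_small', 0.7, [257.0, 144.0, 278.0, 165.0])]
[(-60, 58.7, 87), (-50, 58.6, 84), (-40, 58.6, 91), (-30, 58.9, 89), (-20, 58.7, 87), (-10, 58.6, 94), (0, 58.4, 90), (10, 58.7, 94), (20, 58.7, 97), (30, 58.3, 92), (40, 58.6, 97), (50, 58.4, 100), (60, 59.0, 94), (70, 59.1, 107), (80, 48.7, 216)]
head 59.52016064739829 cover 58.57931236928072
driver zmax 166.36220337443106
95 115 26 [ 580.8 -159.5  108.3]
115 135 46 [ 580.6 -158.2  124.9]
135 150 32 [ 579.3 -158.2  142.6]
150 170 90 [ 575.3 -160.2  160.5]
at start zmax 167.32613001033596
95 115 25 [ 578.9 -159.7  108.6]
115 135 47 [ 578.5 -159.9  125.3]
135 150 34 [ 579.6 -161.   143. ]
150 170 84 [ 573.5 -161.8  161.6]
```

View pics/end_scene.png

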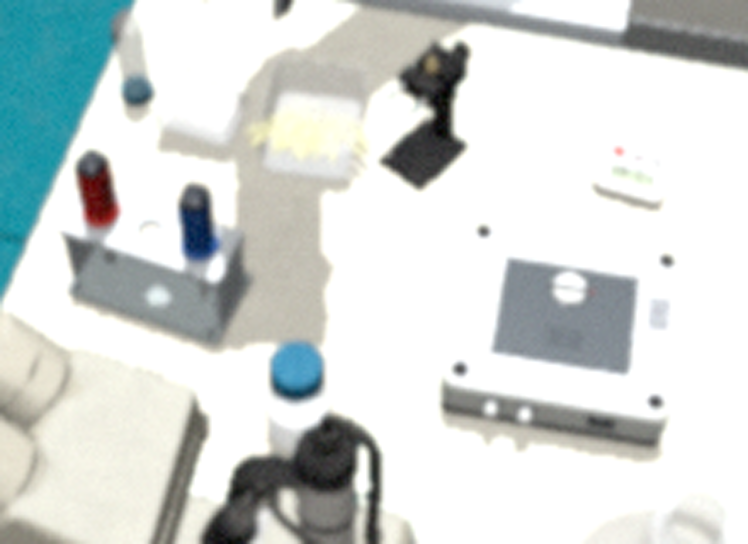

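View pics/end_top.png

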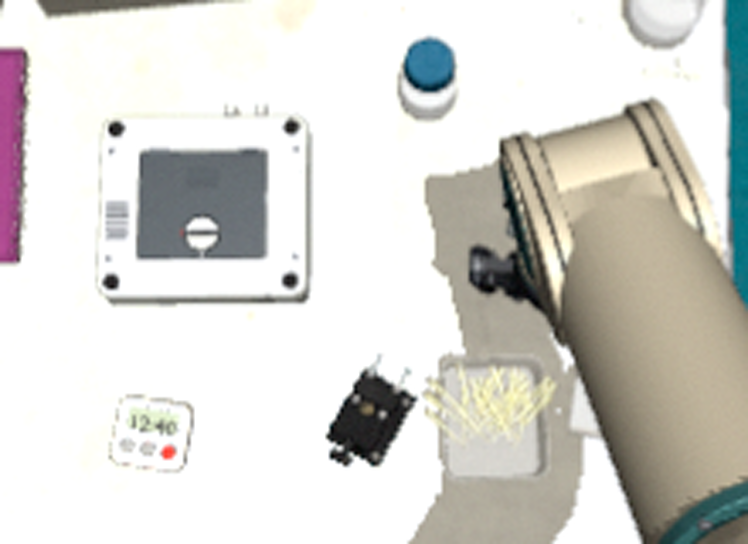

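```bash
python3 -c "
from cell import *
print(finish_job())"
```

```text
the job is handed in; nothing more can be done
None
```

The battery cover is shut, its screw is turned and caught, and the blue screwdriver is standing in its stand hole again. I handed the job in at about 30 s of the 67 s allowed.

Last checks, made from the pictures before handing in:
- **Cover:** level with the meter's upper face everywhere, 58.4–59 mm above the bench.
- **Screw:** the slot lies parallel to the hinge. The head sits 2–2.3 mm lower than when released, so it has sprung up into its catch and is not stuck at the bottom stop.
- **Blue screwdriver:** upright in the same end hole it came from, within about 2 mm of where it started. Its top measures 166 mm, against 167 mm at the start.
- **Other things:** the red screwdriver and the bench timer stand where they were. The bottle's box in the top view shifted by 1–3 pixels, but I never went near it. The gripper was open and clear of everything.

Two things disagreed with the text:
- **Finger length:** the real fingertips sit about 26 mm short of the reported TCP. Because of this, my first push left the cover at about 0.4 rad, and a second, deeper push shut it.
- **Tool tilt:** the tool drifted up to 0.07 rad off vertical during moves. I corrected for this when placing the driver in the screw slot and in the stand.

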